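# Fit the tray handle and load the fruit sanitizer

### The job

The slide-out tray of the countertop fruit sanitizer has its handle off: slide the loose handle onto the stub on the tray's front, hole upwards, until the red spring button pops up in the hole, then draw the tray fully out. Lay all the citrus fruit from the worktop (mandarins, lemon, lime, as many as there are) on the floor of the tray, not one on another, then push the tray fully home until its catch clicks in, and press the green start button on the roof. Leave the handle fitted. Leave the mug, the salt shaker and the jar where they stand.

Things in the scene. Friction and masses are not known exactly. Their poses are not given: they have to be found in the camera images.
- sanitizer: Fixed white fruit sanitizer, 364 mm wide, 142 mm high; origin under it, on the worktop. x points from its open front to its back (drawing the tray out is -x), y to the left as one looks in, z up. Front edge at x = -88 mm, back +108 mm, roof underside 128 mm up. The white panel of the tray lies against the front edge when the tray is home.
- tray_floor (a point): Middle of the steel tray's floor, upper face (28 mm above the worktop); axes as the sanitizer's; at its x = -5 mm when the tray is home. Inside, the tray is 160 mm (x) by 300 mm (y); back and side walls 33 mm above the floor. The white front panel (10 mm thick, 350 mm wide, 17 to 83 mm above the worktop) has its inner face at x = -80 mm of this point.
- tray (a joint): How far the tray stands out, m: 0 = home, 0.18 = fully out (stop). It starts slightly open, not caught. Friction about 3 N, so it may slide in while the handle is pushed on; the spring catch adds about 4 to 6 N between 0.018 and 0.001, both ways.
- tray_catch (a joint): Spring catch inside, at the tray's side, m: 0 = ball sprung out, up to 0.004 while the tray's bump passes it. With the tray below 0.001 the ball is out again behind the bump and holds the tray shut.
- stub_root (a point): Root of the stub that stands out level from the middle of the tray's front panel: on its centre line, at the face of a grey collar against which the handle's mouth comes; 50 mm above the worktop. Axes as the sanitizer's. The stub is 61 mm long towards -x, 25 mm wide (y), 19 mm high (z), its end slightly narrowed.
- stub_tip (a point): Free end of the stub, on its centre line, 61 mm from stub_root; same axes.
- stub_button (a joint): Red spring button on top of the stub, 27 mm from stub_root, 10 mm across, round head 6 mm proud. 0 = out, 0.0075 = pressed in (2.4 to 5.4 N). The tube presses it in as it slides over (push on the handle up to about 15 N); it shows in the handle's hole once popped.
- handle_centre (a point): Middle of the loose handle: a bar 150 mm long (x), 38 wide (y), 32 high (z), 0.16 kg, lying on the worktop, hole up. +x half a steel tube, inside 28 wide, 22 high, 75 deep, mouth at the +x end flared by 3.5 mm; -x half a black grip. Square 14 mm hole in the top (+z) face, 26 mm behind the mouth. x points to the mouth, z through the hole; fitted, the axes agree with stub_root's.
- handle_mouth (a point): Centre of the handle's open mouth, 75 mm ahead (+x) of handle_centre; same axes. Fitted home it lies at stub_root, or up to 3 mm short of it.
- start_button (a joint): Round green start button on the sanitizer's roof, m: 0 = up, 0.006 = fully pressed (about 4 N); it springs back.
- start_button_top (a point): Centre of the top of the start button (30 mm across), 160 mm above the worktop; pressed straight down.
- mandarin_a_centre (a point): Centre of an orange mandarin, 61 x 60 mm, 50 mm high, lying on the worktop; about 50 to 90 g. May be absent.
- mandarin_b_centre (a point): Centre of an orange mandarin, 61 x 60 mm, 50 mm high, lying on the worktop; about 50 to 90 g. May be absent.
- lemon_centre (a point): Centre of a yellow lemon, 71 mm long (its x) by 53 mm (y), 51 mm high, lying on the worktop; about 50 to 90 g. May be absent.
- lime_centre (a point): Centre of a green lime, 57 mm long (its x) by 46 mm (y), 45 mm high, lying on the worktop; about 50 to 90 g. May be absent.
- purple_mug_centre (a point): Bystander: purple mug with a handle, 84 x 123 mm, 100 mm high; its centre, half-way up.
- salt_shaker_centre (a point): Bystander: grey and clear salt shaker, 44 mm across, 90 mm high; its centre, half-way up.
- jar_centre (a point): Bystander: glass jar with yellow lid, 64 mm across, 82 mm high; its centre, half-way up.
There are look-alikes about, which are no part of the job. Leave any black or blue look-alike of the part that bears lime_centre alone.

How it is judged:
On the way, in this order (a step that is already met when the one before it is completed fails the run):
1. the handle is on the stub up to the collar and the button has popped up in its hole (x of handle_mouth in the frame of stub_root between -0.006 and 0.004 m and y of handle_mouth in the frame of stub_root between -0.006 and 0.006 m and z of handle_mouth in the frame of stub_root between -0.006 and 0.006 m and angle between the x axis of handle_mouth and the x axis of stub_root, either way round below 0.15 rad and value of joint stub_button below 0.0025 m), for 0.2 s.
2. the tray is drawn out (at least 150 mm) with the handle fitted (all of step 1 and value of joint tray above 0.15 m), for 0.2 s.
3. all the citrus fruit lies in the drawn-out tray (x of mandarin_a_centre in the frame of tray_floor between -0.08 and 0.08 m and y of mandarin_a_centre in the frame of tray_floor between -0.15 and 0.15 m and z of mandarin_a_centre in the frame of tray_floor between 0.005 and 0.055 m and x of mandarin_b_centre in the frame of tray_floor between -0.08 and 0.08 m and y of mandarin_b_centre in the frame of tray_floor between -0.15 and 0.15 m and z of mandarin_b_centre in the frame of tray_floor between 0.005 and 0.055 m and x of lemon_centre in the frame of tray_floor between -0.08 and 0.08 m and y of lemon_centre in the frame of tray_floor between -0.15 and 0.15 m and z of lemon_centre in the frame of tray_floor between 0.005 and 0.055 m and x of lime_centre in the frame of tray_floor between -0.08 and 0.08 m and y of lime_centre in the frame of tray_floor between -0.15 and 0.15 m and z of lime_centre in the frame of tray_floor between 0.005 and 0.055 m and value of joint tray above 0.11 m), for 0.2 s.
4. the tray is pushed home and the catch has clicked in (value of joint tray below 0.004 m and value of joint tray_catch below 0.001 m), for 0.2 s.
5. the start button is pressed down with the tray home (all of step 4 and value of joint start_button above 0.004 m), for 0.05 s.
At the end, for the whole second after the job is handed in: Handle on the stub, mouth within 6 mm of the collar, in line within 0.15 rad, button up in the hole; every fruit present inside the tray, centre less than 55 mm above its floor; tray within 4 mm of home with the catch sprung out; start button up; all at rest (all of step 1 and all of step 4 and x of mandarin_a_centre in the frame of tray_floor between -0.08 and 0.08 m and y of mandarin_a_centre in the frame of tray_floor between -0.15 and 0.15 m and z of mandarin_a_centre in the frame of tray_floor between 0.005 and 0.055 m and x of mandarin_b_centre in the frame of tray_floor between -0.08 and 0.08 m and y of mandarin_b_centre in the frame of tray_floor between -0.15 and 0.15 m and z of mandarin_b_centre in the frame of tray_floor between 0.005 and 0.055 m and x of lemon_centre in the frame of tray_floor between -0.08 and 0.08 m and y of lemon_centre in the frame of tray_floor between -0.15 and 0.15 m and z of lemon_centre in the frame of tray_floor between 0.005 and 0.055 m and x of lime_centre in the frame of tray_floor between -0.08 and 0.08 m and y of lime_centre in the frame of tray_floor between -0.15 and 0.15 m and z of lime_centre in the frame of tray_floor between 0.005 and 0.055 m and value of joint start_button below 0.002 m and linear speed of each of mandarin_a, mandarin_b, lemon, lime, tray_handle below 0.02 m/s); the robot touches nothing.
It fails at once if the purple mug is moved more than 40 mm or tipped (distance of purple_mug_centre from where it was at the start of the episode above 0.04 m or angle between purple_mug_centre's own z axis and vertical above 0.4 rad).
It fails at once if the salt shaker is moved more than 40 mm or tipped (distance of salt_shaker_centre from where it was at the start of the episode above 0.04 m or angle between salt_shaker_centre's own z axis and vertical above 0.4 rad).
It fails at once if the jar is moved more than 40 mm or tipped (distance of jar_centre from where it was at the start of the episode above 0.04 m or angle between jar_centre's own z axis and vertical above 0.4 rad).
Of mandarin_a, mandarin_b, lemon, lime only 3 to 4 are there at a start; the rules pass over those that are not, and their reading is None.
At some moment in a run one of tray_handle may be knocked a few centimetres aside while the robot is not near it.
Once in a run the grip may slacken for a moment while it holds something.
It also fails if it takes over 208 s, if anything falls off the work surface, if the arm or the gripper's body presses on something with over 40 N, if the wrist force passes 120 N, or if a joint passes its speed limit or range.

### The arm

A 6-joint arm with a two-finger parallel gripper is mounted at the origin on a cart in front of the work surface, level with it; the furniture and walls round the work are solid. World frame = base frame: x ahead of the robot, y to its left, z up, the work surface at z = 0. Lengths are in m, angles in rad, forces in N, time in s.
With the tool pointing down it reaches from about 0.375 to 0.9 m from the base axis. Payload 3.1 kg.
Tool frame: the origin (TCP) lies at the very end of the fingers, on their centre line; the grasp point (between the pads) lies 19 mm behind it; z points along the fingers, y is the line along which they close (so a half turn about z gives the same grasp; the last joint's range is limited). The gripper opens to 87 mm and grips with 3 to 60 N. Pads are 19 mm wide; open, the fingers measure 117 mm over their backs; the gripper's body (75 mm by 190 mm) begins 51 mm behind the grasp point.
Start: joints at [-1.29, 0.527, 1.433, -0, 1.181, -0.178], TCP at [0.277, -0.56, 0.223] pointing down, gripper open.
Joint ranges: [-3.08, 3.08], [-0.75, 2.2], [0.22, 2.44], [-1.43, 4.57], [0, 2.65], [-2.85, 2.85]. Speed limits (rad/s): [2.79, 2.79, 3.14, 3.14, 3.14, 3.14].

### API

Orientations are given as a unit quaternion [x, y, z, w].
In Python, from rig import status, viewer, robot gives the robot as it stands.
- The arm moves only by the tool arm_command, never from a script. Its arguments are lists of equal length, an entry for each row: "delta_rot": the turn, a rotation vector about the tool's x, y, z in degrees, a list of three; "delta_pos": the shift along the tool's x, y, z in m, a list of three; "gripper": the closure, from -1 (fully open) to 1 (shut). In form: {"delta_rot": [[rx, ry, rz], ...], "delta_pos": [[dx, dy, dz], ...], "gripper": [gripper, ...]}. A call has 1 to 12 rows; each row is the pose to reach, as a shift and turn from the pose commanded when the call began, along the tool's axes at that moment; what a row does not reach only later rows make up. A row lasts 1/12 s, in which the tool goes at most 41.7 mm and 7.16 degrees, less where a joint would pass 70% of its speed; a pose out of reach is approached as far as the arm can. A call with a gripper value outside its range is refused whole. The fingers move at their own pace and stop on an object; "grip_force" is the grip in N (left out, the last holds). Time passes only in rows, so rows that repeat a pose let the fingers close. It gives the time, the measured TCP pose, the force, the opening and the grip force at its end, in the units of the state.
- status.get_obs(): the state, without advancing time (a new reading comes with each control period).
- viewer.camera(name): name is "side" or "top" or "wrist"; returns a dict with "pixels" (480x640x3 uint8, blue, green, red), "fx", "fy", "cx", "cy" (pixels), "k1" (the pictures are not rectified: a ray, as slopes to the right and down, at radius r is drawn at 1 + k1 r^2 times it, then the intrinsics apply), "pose" (4x4, takes a point from camera to world coordinates); the wrist camera has in their place "mount" (4x4, takes a point from camera to tool coordinates, whose origin is the TCP and whose axes are the flange's). Camera axes: x right, y down, z forward; pixel columns grow to the right and rows downward; lengths in m; the calibration is good to about 2 mm. A picture is of the moment at which its call begins: read the wrist's pose just before it. There is no depth.
- robot.hand_in(): hands the job in; it is judged then, once.
The state is a dict: "time": time; "q": joint angles; "joint_velocities": joint speeds; "joint_torque": joint torques, N m; "position": TCP position; "tool_rot": TCP orientation; "ft_force": force on the tool from outside, world axes, zero at the start; "moment": the same for the moment, N m; "grip_width": finger opening in m; "grip_force": force on a finger pad.
Only numpy, scipy, OpenCV 4.12 (cv2) and the standard library are available. Lean on these libraries where they do the work, as an engineer would, in place of code of your own. Each camera call takes 0.05 s, during which the arm holds its last target. There are 200 camera calls.

## Working session

There is one attempt and no reset: what is moved stays moved. The work goes in short steps, Python scripts to look and compute and a tool call to move; the robot and the scene stay as the last step left them, time stands still between calls to the robot, and variables do not carry over. Pictures are saved under pics/ and viewed, at most 14 in all, crops included, and the job is handed in when it is done.

Besides the shell and the picture viewer there is one more tool, called after "Emit:" as a command line: name --argument value ..., lists and objects as JSON in quotes. arm_command: Moves the arm, as the interface text tells. Its arguments: {"type":"object","properties":{"delta_rot":{"type":"array","items":{"type":"array","items":{"type":"number"}}},"delta_pos":{"type":"array","items":{"type":"array","items":{"type":"number"}}},"gripper":{"type":"array","items":{"type":"number"}},"grip_force":{"type":"number"}},"required":["delta_rot","delta_pos","gripper"]}

```bash
ls; mkdir -p pics
cat > h.py <<'E'
import numpy as np, cv2
from scipy.spatial.transform import Rotation as R
from rig import status, viewer, robot
def cam(n):
    o=status.get_obs(); c=viewer.camera(n)
    if 'pose' not in c or n=='wrist':
        T=np.eye(4);T[:3,:3]=R.from_quat(o['tool_rot']).as_matrix();T[:3,3]=o['position']
        c['pose']=T@np.array(c['mount'])
    c['pose']=np.array(c['pose']); return c
def ray(c,u,v):
    xd=np.array([(u-c['cx'])/c['fx'],(v-c['cy'])/c['fy']]);x=xd.copy()
    for _ in range(20): x=xd/(1+c['k1']*(x@x))
    d=c['pose'][:3,:3]@np.array([x[0],x[1],1]); return c['pose'][:3,3],d
def onz(c,u,v,z):
    o,d=ray(c,u,v); return o+d*(z-o[2])/d[2]
def proj(c,p):
    q=c['pose'][:3,:3].T@(np.array(p)-c['pose'][:3,3]);x=q[:2]/q[2];x=x*(1+c['k1']*(x@x))
    return np.array([c['fx']*x[0]+c['cx'],c['fy']*x[1]+c['cy']])
def tri(c1,p1,c2,p2):
    o1,d1=ray(c1,*p1);o2,d2=ray(c2,*p2)
    s=np.linalg.lstsq(np.stack([d1,-d2],1),o2-o1,rcond=None)[0]
    a=o1+s[0]*d1;b=o2+s[1]*d2
    return (a+b)/2,np.linalg.norm(a-b)
E
python3 - <<'E'
from h import *
for n in ['top','side']:
    c=cam(n); cv2.imwrite(f'pics/{n}0.png',c['pixels']); print(n,c['fx'],c['k1'],c['pose'].round(3).tolist())
c=cam('wrist');print(c['fx'],c['k1'],np.array(c['mount']).round(3).tolist())
print(status.get_obs())
E
```

```text
pics
top 512.1915901840915 -0.09534604138068167 [[-0.012, -0.994, 0.107, 0.428], [-1.0, 0.013, 0.002, -0.16], [-0.004, -0.107, -0.994, 1.471], [0.0, 0.0, 0.0, 1.0]]
side 464.9548851646887 -0.055718603852564254 [[-0.869, -0.211, 0.447, -0.023], [-0.494, 0.372, -0.786, 0.927], [-0.001, -0.904, -0.428, 0.693], [0.0, 0.0, 0.0, 1.0]]
386.8330654333567 -0.07953346644857616 [[-0.0, -0.959, -0.284, 0.078], [1.0, -0.0, -0.001, -0.0], [0.0, -0.284, 0.959, -0.162], [0.0, 0.0, 0.0, 1.0]]
{'time': 0.15, 'q': array([-1.29048139e+00,  5.28236012e-01,  1.43362532e+00, -1.86206532e-05,
        1.18140121e+00, -1.78502769e-01]), 'joint_velocities': array([-0.00073485, -0.00357506, -0.00320534,  0.00112127, -0.00045705,
       -0.00030915]), 'joint_torque': array([ 2.66586103e-04, -4.40430808e+01, -1.76842582e+01,  6.33611740e-02,
        5.52535162e-02, -1.05613290e-04]), 'position': array([ 0.27666463, -0.55979239,  0.22180113]), 'tool_rot': array([ 9.73799849e-01,  2.27405271e-01, -5.10844413e-05, -8.33420954e-04]), 'ft_force': array([-0.25496103, -1.25601299, -0.18451549]), 'moment': array([-0.02470128,  0.01231665, -0.01937059]), 'grip_force': 0.0, 'grip_width': 0.08699080409328533}
```

View pics/top0.png

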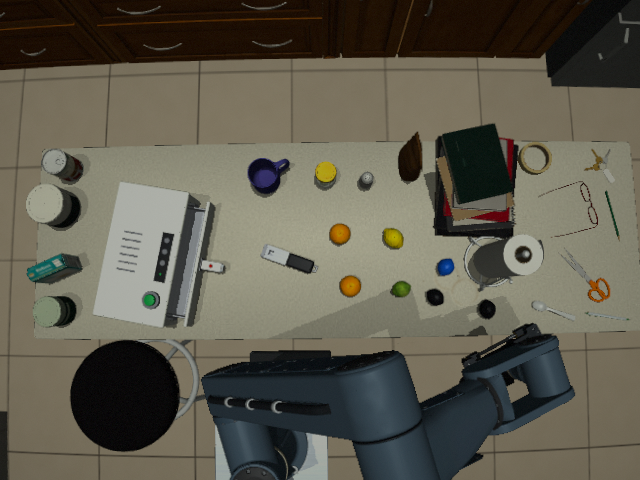

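View pics/side0.png

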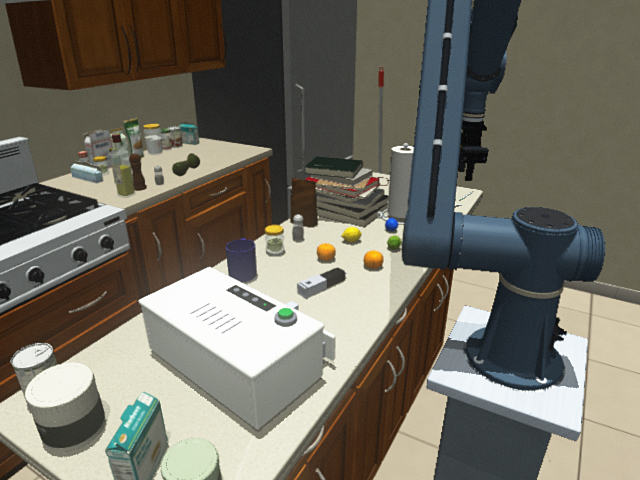

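The top view shows mandarins (340,234) and (350,286), the lemon (393,238), the lime (401,289), the handle from (263,250) to (318,270) with its mouth on the left, the stub at about (212,267), and the start button at (150,300). The side view agrees.

```bash
cat > m.py <<'E'
from h import *
t=cam('top');s=cam('side')
def blobs(c,lo,hi,amin=15):
    m=cv2.inRange(cv2.cvtColor(c['pixels'],cv2.COLOR_BGR2HSV),np.array(lo),np.array(hi))
    n,l,st,ce=cv2.connectedComponentsWithStats(m); return [(ce[i].round(1),int(st[i,4])) for i in range(1,n) if st[i,4]>=amin]
for nm,lo,hi,z in [('orange',(8,150,90),(17,255,255),.025),('yellow',(22,130,100),(32,255,255),.0255),('green',(35,100,40),(75,255,255),.0225)]:
    print(nm,[(tuple(p),a,onz(t,*p,z).round(3)) for p,a in blobs(t,lo,hi,30)])
    print('   side',[(tuple(p),a,onz(s,*p,z).round(3)) for p,a in blobs(s,lo,hi,30)])
print('red',[(tuple(p),a,onz(t,*p,.064).round(4)) for p,a in blobs(t,(0,120,80),(7,255,255),3) if p[0]<240])
print('btn',[onz(t,*p,.160).round(4) for p,a in blobs(t,(55,100,40),(85,255,255),30) if p[0]<240])
E
python3 - <<'E'
from m import *
a=t['pixels'][175:335,85:335]; cv2.imwrite('pics/c1.png',cv2.resize(a,None,fx=3.2,fy=3.2,interpolation=cv2.INTER_CUBIC))
E
```

```text
orange [((np.float64(345.6), np.float64(230.7)), 47, array([ 0.601, -0.219,  0.025])), ((np.float64(333.4), np.float64(236.7)), 31, array([ 0.585, -0.184,  0.025])), ((np.float64(344.6), np.float64(282.6)), 55, array([ 0.454, -0.214,  0.025])), ((np.float64(598.2), np.float64(290.0)), 226, array([ 0.42 , -0.947,  0.025])), ((np.float64(357.5), np.float64(288.1)), 35, array([ 0.438, -0.25 ,  0.025]))]
   side [((np.float64(201.2), np.float64(185.2)), 236, array([ 1.366, -0.484,  0.025])), ((np.float64(215.0), np.float64(205.7)), 194, array([ 1.152, -0.329,  0.025])), ((np.float64(131.5), np.float64(219.7)), 37, array([ 1.328, -0.073,  0.025])), ((np.float64(325.4), np.float64(253.6)), 159, array([ 0.587, -0.19 ,  0.025])), ((np.float64(64.2), np.float64(284.5)), 279, array([1.128, 0.331, 0.025])), ((np.float64(372.7), np.float64(261.3)), 174, array([ 0.44 , -0.217,  0.025])), ((np.float64(429.7), np.float64(281.8)), 78, array([ 0.254, -0.185,  0.025])), ((np.float64(386.5), np.float64(345.7)), 288, array([0.254, 0.131, 0.025])), ((np.float64(92.1), np.float64(327.0)), 281, array([0.89
[... 760 characters left out ...]
(611.8), np.float64(213.1)), 57, array([ 0.644, -1.007,  0.022])), ((np.float64(400.9), np.float64(288.7)), 225, array([ 0.435, -0.372,  0.022])), ((np.float64(149.0), np.float64(299.7)), 103, array([0.411, 0.343, 0.022]))]
   side [((np.float64(130.7), np.float64(123.7)), 54, array([ 2.707, -1.227,  0.022])), ((np.float64(190.8), np.float64(157.9)), 38, array([ 1.718, -0.788,  0.022])), ((np.float64(393.9), np.float64(241.9)), 139, array([ 0.434, -0.377,  0.022])), ((np.float64(285.1), np.float64(311.7)), 92, array([0.526, 0.129, 0.022]))]
red [((np.float64(210.0), np.float64(265.5)), 6, array([0.5049, 0.1586, 0.064 ]))]
btn [array([0.4858, 0.5692, 0.16  ]), array([0.413 , 0.2955, 0.16  ])]
```

View pics/c1.png

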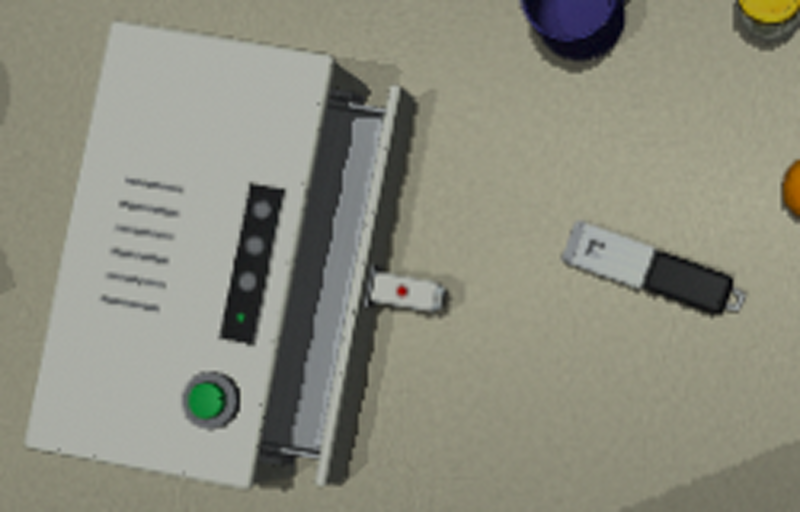

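The crop shows the roof's front edge (332,57)-(252,487), the panel's top edge (400,90)-(328,485), the red button at (402,291), and the handle from its mouth edge (580,222)-(563,262) to its grip end (735,275)-(722,313).

Run:
```python
from m import *
f=lambda x,y,z: onz(t,85+x/3.2-.34,175+y/3.2-.34,z)
yw=lambda d: np.degrees(np.arctan2(d[1],d[0]))
a,b=f(332,57,.142),f(252,487,.142);print('roof front',a,b,yw(a-b)-90+180)
a,b=f(400,90,.083),f(328,485,.083);print('panel',a,b,(a+b)/2,yw(a-b))
a,b=f(110,22,.142),f(332,57,.142);print('side yaw',yw(a-b))
a,b=f(370,288,.0595),f(443,297,.0595);print('stub',a,b,yw(a-b))
m=(f(580,222,.032)+f(563,262,.032))/2; e=(f(735,275,.032)+f(722,313,.032))/2
print('handle',m,e,(m+e)/2,yw(m-e),np.linalg.norm(m-e)); print('hole',f(595,249,.032))
for n,u in [('ma',(340,234)),('mb',(350,286))]: print(n,onz(t,*u,.025))
```

```text
orange [((np.float64(345.6), np.float64(230.6)), 49, array([ 0.602, -0.219,  0.025])), ((np.float64(333.4), np.float64(236.8)), 31, array([ 0.584, -0.184,  0.025])), ((np.float64(344.5), np.float64(282.8)), 57, array([ 0.454, -0.213,  0.025])), ((np.float64(598.1), np.float64(289.9)), 226, array([ 0.42 , -0.947,  0.025])), ((np.float64(357.5), np.float64(288.1)), 31, array([ 0.438, -0.25 ,  0.025]))]
   side [((np.float64(201.0), np.float64(185.3)), 236, array([ 1.366, -0.482,  0.025])), ((np.float64(215.0), np.float64(205.7)), 194, array([ 1.152, -0.329,  0.025])), ((np.float64(131.5), np.float64(219.5)), 34, array([ 1.329, -0.075,  0.025])), ((np.float64(325.6), np.float64(253.5)), 163, array([ 0.587, -0.191,  0.025])), ((np.float64(64.6), np.float64(284.3)), 281, array([1.128, 0.33 , 0.025])), ((np.float64(372.7), np.float64(261.3)), 173, array([ 0.44 , -0.217,  0.025])), ((np.float64(429.6), np.float64(282.0)), 80, array([ 0.254, -0.184,  0.025])), ((np.float64(386.4), np.float64(345.7)), 287, array([0.255, 0.131, 0.025])), ((np.float64(92.3), np.float64(326.9)), 277, array([0.89
[... 1389 characters left out ...]

btn [array([0.4819, 0.5777, 0.16  ]), array([0.413 , 0.2955, 0.16  ])]
roof front [0.69519915 0.20134037 0.142     ] [0.34234208 0.2624445  0.142     ] 80.17554177778212
panel [0.6770497  0.15730046 0.083     ] [0.34005954 0.21574788 0.083     ] [0.50855462 0.18652417 0.083     ] -9.839470960448594
side yaw 80.0251984808749
stub [0.50772307 0.18691263 0.0595    ] [0.49927425 0.12300147 0.0595    ] 82.46937624413816
handle [0.54796235 0.01474002 0.032     ] [ 0.50044943 -0.12333026  0.032     ] [ 0.52420589 -0.05429512  0.032     ] 71.01056894782141 0.14601671794217222
hole [ 0.5415005  -0.00602536  0.032     ]
ma [ 0.59220334 -0.20273291  0.025     ]
mb [ 0.44465654 -0.22857499  0.025     ]
```

```bash
cat > d.py <<'E'
from h import *
import sys
# usage: d.py x y z yaw [from x y z yaw]
o=status.get_obs();Rm=R.from_quat(o['tool_rot']);p=o['position']
ex=Rm.as_matrix()[:,0]
print('t',round(o['time'],1),'p',p.round(4),'yaw',np.degrees(np.arctan2(ex[1],ex[0])).round(2),'F',o['ft_force'].round(1),'w',round(o['grip_width'],4),o['grip_force'],'tz',Rm.as_matrix()[:,2].round(4))
a=list(map(float,sys.argv[1:]))
for i in range(0,len(a)-3,4):
    x=a[i:i+4];y=np.radians(x[3]);M=np.array([[np.cos(y),np.sin(y),0],[np.sin(y),-np.cos(y),0],[0,0,-1]])
    print('dpos',Rm.inv().apply(np.array(x[:3])-p).round(4).tolist(),'drot',np.degrees((Rm.inv()*R.from_matrix(M)).as_rotvec()).round(2).tolist())
E
python3 d.py 0.51 -0.06 0.28 71
```

```text
t 0.3 p [ 0.2768 -0.5602  0.2223] yaw 26.29 F [-0.1 -0.4 -0.4] w 0.0873 0.0 tz [-1.e-04  4.e-04 -1.e+00]
dpos [0.4306, -0.3452, -0.0575] drot [-0.02, -0.01, -44.71]
```

Emit:
arm_command --delta_rot '[[0,0,-44.7],[0,0,-44.7],[0,0,-44.7],[0,0,-44.7],[0,0,-44.7],[0,0,-44.7],[0,0,-44.7],[0,0,-44.7],[0,0,-44.7],[0,0,-44.7],[0,0,-44.7],[0,0,-44.7]]' --delta_pos '[[0.431,-0.345,-0.058],[0.431,-0.345,-0.058],[0.431,-0.345,-0.058],[0.431,-0.345,-0.058],[0.431,-0.345,-0.058],[0.431,-0.345,-0.058],[0.431,-0.345,-0.058],[0.431,-0.345,-0.058],[0.431,-0.345,-0.058],[0.431,-0.345,-0.058],[0.431,-0.345,-0.058],[0.431,-0.345,-0.058]]' --gripper '[-1,-1,-1,-1,-1,-1,-1,-1,-1,-1,-1,-1]'

```text
time: 1.35
position: [0.4878, -0.1078, 0.2753]
tool_rot: [0.814, 0.581, 0.0, 0.0]
ft_force: [1.7, -0.2, 0.3]
grip_width: 0.0869
grip_force: 0.0
```

```bash
python3 d.py 0.51 -0.06 0.28 71
```

```text
t 1.4 p [ 0.4878 -0.1078  0.2753] yaw 70.98 F [ 1.7 -0.2  0.3] w 0.0869 0.0 tz [ 6.e-04 -3.e-04 -1.e+00]
dpos [0.0525, 0.0054, -0.0047] drot [0.04, 0.01, -0.02]
```

Emit:
arm_command --delta_rot '[[0,0,0],[0,0,0],[0,0,0],[0,0,0]]' --delta_pos '[[0.03,0.005,-0.005],[0.05,0.005,-0.005],[0.05,0.005,-0.005],[0.05,0.005,-0.005]]' --gripper '[-1,-1,-1,-1]'

```text
time: 1.68
position: [0.5083, -0.0633, 0.2798]
tool_rot: [0.813, 0.582, -0.0, 0.0]
ft_force: [0.6, -0.9, -0.3]
grip_width: 0.0872
grip_force: 0.0
```

```bash
python3 d.py
python3 - <<'E'
from h import *
import pickle
c=cam('wrist'); pickle.dump(c,open('w1.pkl','wb')); cv2.imwrite('pics/w1.png',c['pixels'])
print(c['pose'].round(3).tolist())
E
```

```text
t 1.7 p [ 0.5083 -0.0633  0.2798] yaw 71.15 F [ 0.6 -0.9 -0.3] w 0.0872 0.0 tz [-2.e-04 -6.e-04 -1.e+00]
[[0.946, -0.31, -0.092, 0.534], [-0.324, -0.907, -0.268, 0.011], [-0.001, 0.284, -0.959, 0.441], [0.0, 0.0, 0.0, 1.0]]
```

View pics/w1.png

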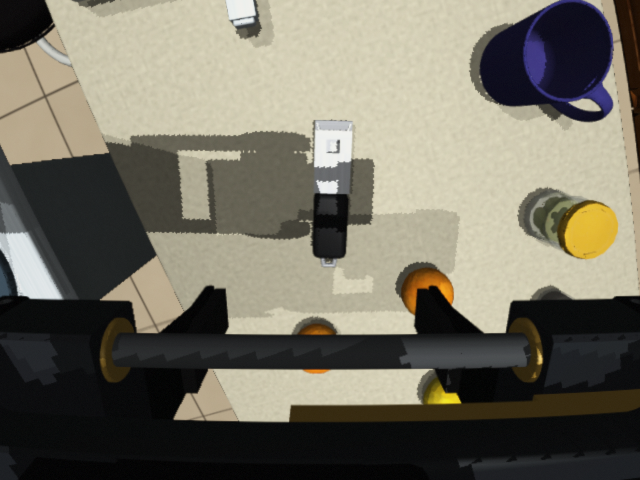

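The handle's mouth edge is at (315,121)-(353,121), the hole at (333,146), the seam at (331,194), the grip end at (331,256); the stub tip is at the top at (240,10).

```bash
python3 - <<'E'
from h import *
import pickle
c=pickle.load(open('w1.pkl','rb'))
g=lambda u,v:onz(c,u,v,.032)
m,h,s,e=g(334,121),g(333,146),g(331.5,194),g(331,256)
print(m,h,s,e,'yaw',[np.degrees(np.arctan2(*(m-q)[[1,0]])).round(2) for q in (h,s,e)],np.linalg.norm(m-h),np.linalg.norm(m-s),np.linalg.norm(m-e))
l=g(315.5,160);r=g(351.5,160);print('side mid',(l+r)/2,np.linalg.norm(l-r))
E
python3 d.py 0.517 -0.075 0.12 71.5 0.517 -0.075 0.006 71.5
```

```text
[0.54934863 0.01628151 0.032     ] [ 0.54050874 -0.00700681  0.032     ] [ 0.52324755 -0.0537863   0.032     ] [ 0.50079966 -0.11934827  0.032     ] yaw [np.float64(69.21), np.float64(69.57), np.float64(70.31)] 0.024909630039745202 0.07477141591444791 0.14405707276158566
side mid [ 0.53650767 -0.02067447  0.032     ] 0.037439765131283984
t 1.7 p [ 0.508  -0.0642  0.2797] yaw 71.05 F [-1.4 -0.   0.4] w 0.0872 0.0 tz [-5.e-04 -6.e-04 -1.e+00]
dpos [-0.0072, 0.0121, 0.1597] drot [-0.02, 0.04, -0.45]
dpos [-0.0071, 0.0121, 0.2737] drot [-0.02, 0.04, -0.45]
```

```bash
python3 d.py 0.5156 -0.0778 0.07 70.3 0.5156 -0.0778 0.005 70.3
```

```text
t 1.7 p [ 0.508  -0.0642  0.2797] yaw 71.05 F [-1.4 -0.   0.4] w 0.0872 0.0 tz [-5.e-04 -6.e-04 -1.e+00]
dpos [-0.0102, 0.0117, 0.2097] drot [-0.02, 0.04, 0.75]
dpos [-0.0102, 0.0117, 0.2747] drot [-0.02, 0.04, 0.75]
```

Emit:
arm_command --delta_rot '[[0,0,0.75],[0,0,0.75],[0,0,0.75],[0,0,0.75],[0,0,0.75],[0,0,0.75],[0,0,0.75],[0,0,0.75],[0,0,0.75],[0,0,0.75],[0,0,0.75],[0,0,0.75]]' --delta_pos '[[-0.01,0.012,0.04],[-0.01,0.012,0.08],[-0.01,0.012,0.12],[-0.01,0.012,0.16],[-0.01,0.012,0.19],[-0.01,0.012,0.21],[-0.01,0.012,0.23],[-0.01,0.012,0.245],[-0.01,0.012,0.26],[-0.01,0.012,0.27],[-0.01,0.012,0.2745],[-0.01,0.012,0.2745]]' --gripper '[-1,-1,-1,-1,-1,-1,-1,-1,-1,-1,-1,-1]'

```text
time: 2.73
position: [0.5157, -0.0783, 0.0045]
tool_rot: [0.818, 0.575, -0.001, -0.001]
ft_force: [1.2, -0.3, -0.8]
grip_width: 0.087
grip_force: 0.0
```

Emit:
arm_command --delta_rot '[[0,0,0],[0,0,0],[0,0,0],[0,0,0],[0,0,0],[0,0,0],[0,0,0],[0,0,0],[0,0,0],[0,0,0]]' --delta_pos '[[0,0,0],[0,0,0],[0,0,0],[0,0,0],[0,0,0],[0,0,0],[0,0,0],[0,0,0],[0,0,0],[0,0,0]]' --gripper '[-0.5,0,0.5,1,1,1,1,1,1,1]' --grip_force 45

```text
time: 3.57
position: [0.5158, -0.0773, 0.0053]
tool_rot: [0.818, 0.575, -0.0, -0.001]
ft_force: [-1.4, 0.6, 3.2]
grip_width: 0.0377
grip_force: 45.0
```

```bash
python3 d.py
python3 - <<'E'
from h import *
c=cam('wrist'); cv2.imwrite('pics/w2.png',c['pixels'])
E
```

```text
t 3.6 p [ 0.5158 -0.0773  0.0053] yaw 70.25 F [-1.4  0.6  3.2] w 0.0377 44.99364981427789 tz [-1.3e-03  5.0e-04 -1.0e+00]
```

View pics/w2.png

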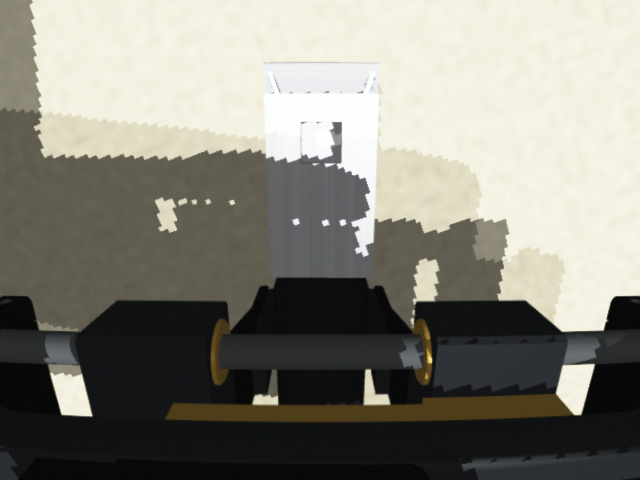

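```bash
python3 - <<'E'
from h import *
c=cam('wrist')
for z in (.032,):
  for n,u in [('hole',(321.5,143)),('mouthnear',(321.5,63)),('seam',(320.5,278))]:
    q=onz(c,*u,z); o=status.get_obs(); print(n,R.from_quat(o['tool_rot']).inv().apply(q-o['position']).round(4))
E
python3 d.py 0.5158 -0.0773 0.11 70.3 0.423 0.095 0.13 80.1
```

```text
hole [ 0.0744  0.0002 -0.0267]
mouthnear [ 0.0998  0.0002 -0.0267]
seam [ 0.0255 -0.0002 -0.0267]
t 3.7 p [ 0.5157 -0.0772  0.0053] yaw 70.24 F [-1.2  0.4  2.6] w 0.0378 44.99357200227678 tz [-1.3e-03  5.0e-04 -1.0e+00]
dpos [-0.0, -0.0001, -0.1047] drot [-0.08, -0.0, -0.06]
dpos [0.1308, -0.1457, -0.1245] drot [-0.08, -0.01, -9.86]
```

Emit:
arm_command --delta_rot '[[0,0,0],[0,0,0],[0,0,0],[0,0,0],[0,0,-2],[0,0,-4],[0,0,-7],[0,0,-9.8],[0,0,-9.8],[0,0,-9.8],[0,0,-9.8],[0,0,-9.8]]' --delta_pos '[[0,0,-0.015],[0,0,-0.04],[0,0,-0.07],[0,0,-0.1],[0.02,-0.025,-0.12],[0.045,-0.05,-0.125],[0.07,-0.078,-0.125],[0.095,-0.105,-0.125],[0.115,-0.128,-0.125],[0.127,-0.14,-0.125],[0.131,-0.146,-0.125],[0.131,-0.146,-0.125]]' --gripper '[1,1,1,1,1,1,1,1,1,1,1,1]'

```text
time: 4.67
position: [0.4221, 0.0962, 0.1302]
tool_rot: [0.765, 0.644, -0.0, -0.0]
ft_force: [-0.7, 0.4, -2.0]
grip_width: 0.0376
grip_force: 45.0
```

Emit:
arm_command --delta_rot '[[0,0,0],[0,0,0],[0,0,0]]' --delta_pos '[[0,0,0],[0,0,0],[0,0,0]]' --gripper '[1,1,1]'

```text
time: 4.92
position: [0.4246, 0.0941, 0.1303]
tool_rot: [0.766, 0.642, 0.0, 0.0]
ft_force: [1.3, -0.7, -2.5]
grip_width: 0.0373
grip_force: 45.0
```

```bash
python3 d.py
python3 - <<'E'
from h import *
import pickle
c=cam('wrist'); pickle.dump(c,open('w3.pkl','wb')); cv2.imwrite('pics/w3.png',c['pixels'])
E
```

```text
t 4.9 p [0.4246 0.0941 0.1303] yaw 79.94 F [ 1.3 -0.7 -2.5] w 0.0373 44.99507744796574 tz [ 1.2e-03 -2.0e-04 -1.0e+00]
```

View pics/w3.png

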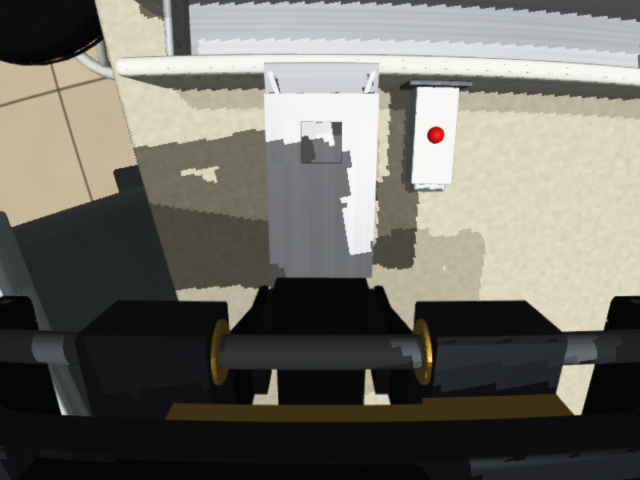

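The stub lies at columns about 412-460, rows 86-184, red button at (436,135), panel's top edge across rows 57-80; the handle is well centred in the grip.

```bash
cat > stub.py <<'E'
from h import *
def stub(c,box,zt=.0595):
    u0,u1,v0,v1=box; im=c['pixels']; g=im.min(2)
    hsv=cv2.cvtColor(im,cv2.COLOR_BGR2HSV)
    red=cv2.inRange(hsv,np.array((0,150,90)),np.array((6,255,255)))|cv2.inRange(hsv,np.array((174,150,90)),np.array((180,255,255)))
    red[:v0-20]=0;red[v1+20:]=0;red[:,:u0-20]=0;red[:,u1+20:]=0
    ys,xs=np.nonzero(red); b=(xs.mean(),ys.mean()); pb=onz(c,*b,.0635)
    L=[];Rr=[]
    for v in range(v0,v1):
        w=np.nonzero((g[v,u0:u1]>195)|(red[v,u0:u1]>0))[0]
        if len(w)>10: L.append((v,u0+w[0]));Rr.append((v,u0+w[-1]+1))
    P=[np.array([onz(c,u-.5,v,zt) for v,u in s]) for s in (L,Rr)]
    out=[]
    for p in P:
        k=np.polyfit(p[:,1],p[:,0],1); r=p[:,0]-np.polyval(k,p[:,1]); p=p[abs(r)<2*r.std()+1e-4]
        k=np.polyfit(p[:,1],p[:,0],1); out.append(k)
    k=(out[0]+out[1])/2; yaw=np.degrees(np.arctan2(1,k[0]))
    print('button px',np.round(b,1),'pos',pb.round(4),len(xs)); print('yaws',[np.degrees(np.arctan2(1,q[0])).round(2) for q in out],yaw.round(2),'midline x at button y',np.polyval(k,pb[1]).round(4),'width',(np.polyval(out[1],pb[1])-np.polyval(out[0],pb[1])).round(4))
    return pb,yaw,k
E
python3 - <<'E'
from stub import *
import pickle
c=pickle.load(open('w3.pkl','rb')); stub(c,(395,480,95,172))
g=c['pixels'].min(2).astype(int)
for u in (150,250,395,500,600): 
    col=g[40:110,u]; print(u,[int(x) for x in col[::3]])
a=onz(c,130,73,.083);b=onz(c,630,79,.083)
E
python3 d.py
```

```text
button px [435.4 134.5] pos [0.5029 0.1584 0.0635] 200
yaws [np.float64(79.76), np.float64(79.88)] 79.82 midline x at button y 0.5038 width 0.0249
150 [188, 194, 193, 189, 185, 180, 222, 242, 245, 243, 233, 202, 84, 76, 76, 180, 183, 191, 189, 188, 186, 185, 186, 195]
250 [230, 228, 225, 228, 223, 211, 241, 244, 245, 238, 220, 122, 75, 74, 74, 73, 73, 154, 152, 156, 159, 159, 159, 183]
395 [205, 223, 223, 225, 224, 183, 239, 244, 244, 240, 228, 124, 76, 70, 74, 69, 63, 65, 62, 62, 62, 64, 65, 64]
500 [187, 200, 219, 217, 218, 218, 181, 238, 244, 245, 242, 228, 119, 75, 74, 74, 71, 63, 129, 159, 160, 160, 157, 153]
600 [181, 181, 187, 185, 218, 215, 212, 216, 173, 239, 244, 244, 236, 226, 148, 72, 72, 72, 70, 73, 157, 158, 160, 156]
t 5.0 p [0.4243 0.0941 0.1303] yaw 79.94 F [-0.2 -0.1 -2. ] w 0.0375 44.995132852345705 tz [ 9.e-04 -2.e-04 -1.e+00]
```

```bash
python3 d.py 0.4773 0.0118 0.1 79.85 0.4773 0.0118 0.0393 79.85
```

```text
t 5.0 p [0.4243 0.0941 0.1303] yaw 79.94 F [-0.2 -0.1 -2. ] w 0.0375 44.995132852345705 tz [ 9.e-04 -2.e-04 -1.e+00]
dpos [-0.0718, 0.0665, 0.0303] drot [0.05, -0.0, 0.09]
dpos [-0.0718, 0.0665, 0.091] drot [0.05, -0.0, 0.09]
```

Emit:
arm_command --delta_rot '[[0,0,0],[0,0,0],[0,0,0],[0,0,0],[0,0,0.1],[0,0,0.1],[0,0,0.1],[0,0,0.1],[0,0,0.1],[0,0,0.1],[0,0,0.1],[0,0,0.1]]' --delta_pos '[[-0.025,0.01,0],[-0.05,0.03,0],[-0.07,0.05,0.005],[-0.0718,0.063,0.015],[-0.0718,0.0665,0.03],[-0.0718,0.0665,0.05],[-0.0718,0.0665,0.07],[-0.0718,0.0665,0.085],[-0.0718,0.0665,0.091],[-0.0718,0.0665,0.091],[-0.0718,0.0665,0.091],[-0.0718,0.0665,0.091]]' --gripper '[1,1,1,1,1,1,1,1,1,1,1,1]'

```text
time: 5.97
position: [0.4771, 0.0125, 0.04]
tool_rot: [0.767, 0.642, 0.001, 0.001]
ft_force: [-0.2, -0.3, -0.9]
grip_width: 0.0374
grip_force: 45.0
```

```bash
python3 d.py
python3 - <<'E'
from h import *
import pickle
c=cam('wrist'); pickle.dump(c,open('w4.pkl','wb')); cv2.imwrite('pics/w4.png',c['pixels'][:300])
E
```

```text
t 6.0 p [0.4771 0.0125 0.04  ] yaw 79.91 F [-0.2 -0.3 -0.9] w 0.0374 44.99517708085477 tz [ 1.7e-03 -3.0e-04 -1.0e+00]
```

View pics/w4.png

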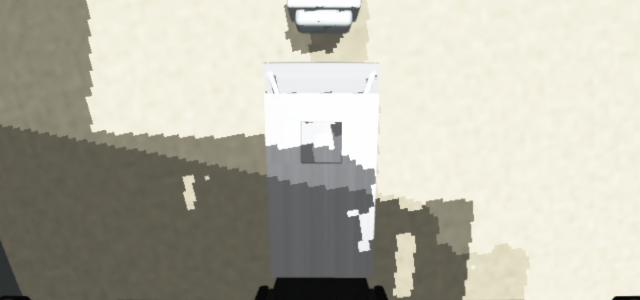

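Emit:
arm_command --delta_rot '[[0,0,0],[0,0,0],[0,0,0],[0,0,0],[0,0,0],[0,0,0],[0,0,0],[0,0,0]]' --delta_pos '[[0,0.0006,0.0005],[0.006,0.0006,0.0005],[0.012,0.0006,0.0005],[0.018,0.0006,0.0005],[0.024,0.0006,0.0005],[0.03,0.0006,0.0005],[0.034,0.0006,0.0005],[0.034,0.0006,0.0005]]' --gripper '[1,1,1,1,1,1,1,1]'

```text
time: 6.68
position: [0.4829, 0.0473, 0.0388]
tool_rot: [0.766, 0.643, 0.0, -0.0]
ft_force: [0.3, 0.0, -1.8]
grip_width: 0.0375
grip_force: 45.0
```

```bash
python3 d.py
python3 - <<'E'
from h import *
import pickle
c=cam('wrist'); pickle.dump(c,open('w5.pkl','wb')); cv2.imwrite('pics/w5.png',c['pixels'][:300])
E
```

```text
t 6.7 p [0.4829 0.0473 0.0388] yaw 80.02 F [ 0.3  0.  -1.8] w 0.0375 44.99525805003941 tz [ 1.e-04  1.e-04 -1.e+00]
```

View pics/w5.png

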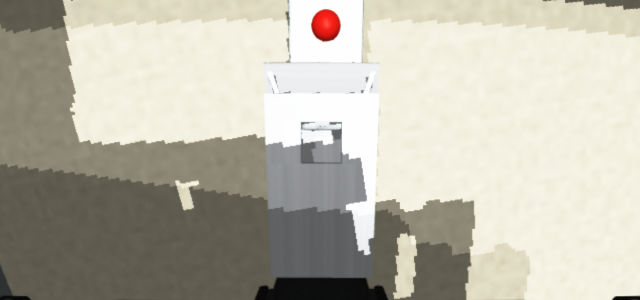

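Emit:
arm_command --delta_rot '[[0,0,0],[0,0,0],[0,0,0],[0,0,0],[0,0,0],[0,0,0],[0,0,0],[0,0,0],[0,0,0],[0,0,0]]' --delta_pos '[[0.002,0.0012,0],[0.006,0.0012,0],[0.01,0.0012,0],[0.015,0.0012,0],[0.02,0.0012,0],[0.025,0.0012,0],[0.03,0.0012,0],[0.035,0.0012,0],[0.042,0.0012,0],[0.042,0.0012,0]]' --gripper '[1,1,1,1,1,1,1,1,1,1]'

```text
time: 7.57
position: [0.4913, 0.0887, 0.0386]
tool_rot: [0.766, 0.643, -0.0, -0.0]
ft_force: [0.6, -0.4, -2.4]
grip_width: 0.0375
grip_force: 45.0
```

```bash
python3 d.py
python3 - <<'E'
from h import *
import pickle
c=cam('wrist'); pickle.dump(c,open('w6.pkl','wb')); cv2.imwrite('pics/w6.png',c['pixels'][:300])
E
```

```text
t 7.6 p [0.4913 0.0887 0.0386] yaw 80.01 F [ 0.6 -0.4 -2.4] w 0.0375 44.99516875483096 tz [-3.e-04  2.e-04 -1.e+00]
```

View pics/w6.png

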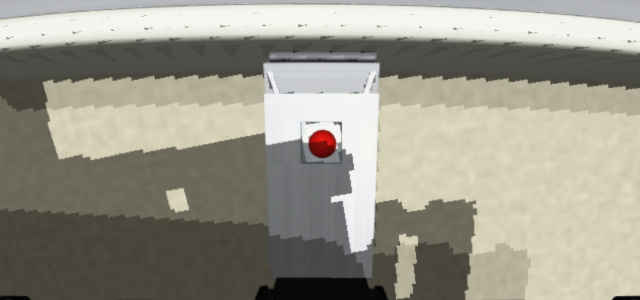

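The red button at (322,144) sits popped in the handle's hole, and the mouth lies against the collar. Next I draw the tray.

Emit:
arm_command --delta_rot '[[0,0,0],[0,0,0],[0,0,0],[0,0,0],[0,0,0],[0,0,0],[0,0,0],[0,0,0],[0,0,0],[0,0,0],[0,0,0],[0,0,0]]' --delta_pos '[[0,0,0],[0,0,0],[-0.005,0,0],[-0.015,0,0],[-0.03,0,0],[-0.048,0,0],[-0.066,0,0],[-0.084,0,0],[-0.102,0,0],[-0.118,0,0],[-0.128,0,0],[-0.132,0,0]]' --gripper '[1,1,1,1,1,1,1,1,1,1,1,1]'

```text
time: 8.62
position: [0.4679, -0.044, 0.0388]
tool_rot: [0.767, 0.641, -0.0, -0.0]
ft_force: [1.7, 3.1, -3.4]
grip_width: 0.0376
grip_force: 45.0
```

Emit:
arm_command --delta_rot '[[0,0,0],[0,0,0],[0,0,0]]' --delta_pos '[[-0.003,0,0],[-0.006,0,0],[-0.006,0,0]]' --gripper '[1,1,1]'

```text
time: 8.87
position: [0.4674, -0.0487, 0.0388]
tool_rot: [0.766, 0.643, 0.0, 0.0]
ft_force: [0.9, 0.7, -2.0]
grip_width: 0.0374
grip_force: 45.0
```

Emit:
arm_command --delta_rot '[[0,0,0],[0,0,0],[0,0,0],[0,0,0]]' --delta_pos '[[-0.002,0,0],[-0.004,0,0],[-0.005,0,0],[-0.005,0,0]]' --gripper '[1,1,1,1]'

```text
time: 9.2
position: [0.4665, -0.0533, 0.0388]
tool_rot: [0.766, 0.643, 0.0, 0.0]
ft_force: [0.9, 3.0, -2.2]
grip_width: 0.0375
grip_force: 45.0
```

```bash
python3 d.py
python3 - <<'E'
from h import *
t=cam('top'); a=t['pixels'][150:350,85:435]; cv2.imwrite('pics/c7.png',cv2.resize(a,None,fx=2.2,fy=2.2,interpolation=cv2.INTER_CUBIC))
E
```

```text
t 9.2 p [ 0.4665 -0.0533  0.0388] yaw 79.96 F [ 0.9  3.  -2.2] w 0.0375 44.99610526487231 tz [ 2.e-04 -1.e-04 -1.e+00]
```

View pics/c7.png

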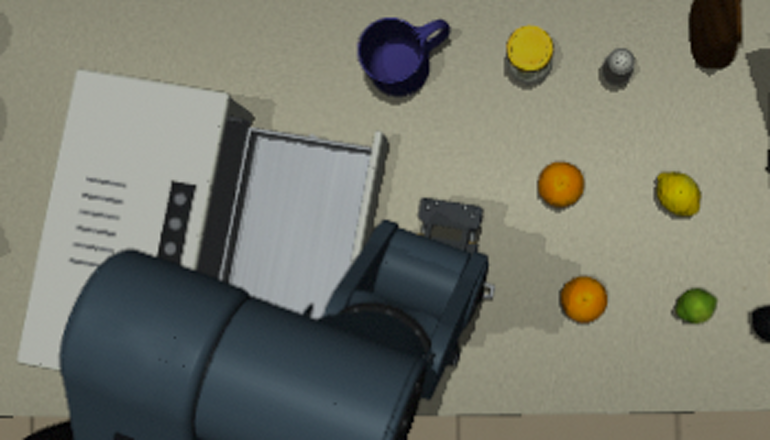

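The tray is drawn out with the arm over the handle, and all four fruits are visible: mandarins (561,185) and (584,300), lemon (678,194), lime (696,305) in the crop. Next I release the handle and lift.

Emit:
arm_command --delta_rot '[[0,0,0],[0,0,0],[0,0,0],[0,0,0],[0,0,0],[0,0,0],[0,0,0],[0,0,0],[0,0,0],[0,0,0],[0,0,0],[0,0,0]]' --delta_pos '[[0,0,0],[0,0,0],[0,0,0],[0,0,0],[0,0,0],[0,0,-0.01],[0,0,-0.04],[0,0,-0.08],[0,0,-0.12],[0,0,-0.16],[0,0,-0.19],[0,0,-0.2]]' --gripper '[-0.3,-1,-1,-1,-1,-1,-1,-1,-1,-1,-1,-1]'

```text
time: 10.25
position: [0.4688, -0.0542, 0.2438]
tool_rot: [0.766, 0.642, 0.002, 0.004]
ft_force: [0.0, -0.5, -0.9]
grip_width: 0.0869
grip_force: 0.0
```

```bash
cat > fr.py <<'E'
from h import *
def fruits(c):
    hsv=cv2.cvtColor(c['pixels'],cv2.COLOR_BGR2HSV); out={}
    for nm,lo,hi,zc in [('mand',(7,140,60),(19,255,255),.025),('lemon',(22,120,60),(34,255,255),.0255),('lime',(36,90,30),(70,255,255),.0225)]:
        m=cv2.inRange(hsv,np.array(lo),np.array(hi)); m=cv2.morphologyEx(m,cv2.MORPH_CLOSE,np.ones((5,5)))
        for k in cv2.findContours(m,0,2)[0]:
            if cv2.contourArea(k)<100: continue
            M=cv2.moments(k);u=M['m10']/M['m00'],M['m01']/M['m00'];p=onz(c,*u,zc)
            if not(.3<p[0]<.7 and -.45<p[1]<.25): continue
            q=np.array([onz(c,*x[0],zc)[:2] for x in k],np.float32); e=cv2.fitEllipse(q)
            print(nm,np.round(u,1),p.round(4),'ell c',np.round(e[0],4),'axes',np.round(e[1],3),'long yaw',round(e[2]+90,1))
if __name__=='__main__':
    fruits(cam('top')); print(); fruits(cam('side'))
E
python3 d.py; python3 fr.py;  python3 - <<'E'
from h import *
import pickle
c=cam('wrist'); pickle.dump(c,open('w7.pkl','wb')); cv2.imwrite('pics/w7.png',c['pixels'])
E
```

```text
t 10.2 p [ 0.4688 -0.0542  0.2438] yaw 79.95 F [ 0.  -0.5 -0.9] w 0.0869 0.0 tz [ 0.0091 -0.0035 -1.    ]
mand [349.9 285.7] [ 0.4454 -0.2284  0.025 ] ell c [ 0.4457 -0.2285] axes [0.056 0.058] long yaw 228.9
mand [339.5 233.5] [ 0.5938 -0.2012  0.025 ] ell c [ 0.5938 -0.2012] axes [0.056 0.059] long yaw 115.5
lemon [392.8 237.6] [ 0.5799 -0.3527  0.0255] ell c [ 0.5799 -0.353 ] axes [0.048 0.064] long yaw 222.3
lime [400.9 288.7] [ 0.435  -0.3723  0.0225] ell c [ 0.4351 -0.3725] axes [0.042 0.05 ] long yaw 99.6

mand [372.7 260.3] [ 0.4425 -0.2223  0.025 ] ell c [ 0.4454 -0.2308] axes [0.054 0.111] long yaw 111.6
mand [325.6 251.3] [ 0.594  -0.2039  0.025 ] ell c [ 0.5947 -0.2055] axes [0.055 0.11 ] long yaw 118.7
lemon [351.1 234.1] [ 0.5794 -0.3555  0.0255] ell c [ 0.5801 -0.3565] axes [0.058 0.114] long yaw 109.5
lime [394. 242.] [ 0.4339 -0.3759  0.0225] ell c [ 0.4346 -0.3785] axes [0.04  0.101] long yaw 108.2
```

View pics/w7.png

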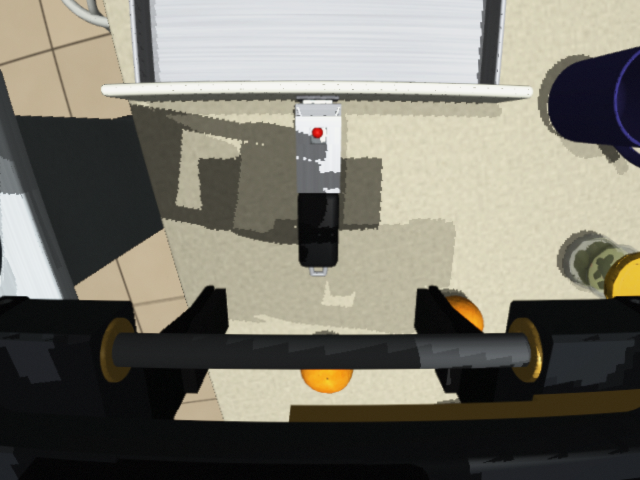

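The red button shows in the hole at (317,132), the tray is fully out, and the panel's top edge is at rows 84-97.

```bash
python3 - <<'E'
from h import *
import pickle
c=pickle.load(open('w7.pkl','rb'))
xs=np.array([np.cos(np.radians(79.9)),np.sin(np.radians(79.9)),0])
ty=np.array([xs[1],-xs[0],0])
a=onz(c,318,84,.083);b=onz(c,318,97,.083);rb=onz(c,317.5,132,.064)
print('panel in',a,'out',b,'btn',rb, 'btn->panel out',(b-rb)@xs,'thick',(a-b)@xs)
l=onz(c,153,40,.061);r=onz(c,480,40,.061);print('sides',l,r,(l+r)/2,np.linalg.norm(l-r))
l=onz(c,103,90,.083);r=onz(c,532,90,.083);print('panel ends',l,r,(l+r)/2,np.linalg.norm(l-r))
E
python3 d.py 0.594 -0.202 0.15 170
```

```text
panel in [0.4864906  0.05866545 0.083     ] out [0.48477781 0.04912096 0.083     ] btn [0.47961452 0.02288286 0.064     ] btn->panel out 0.026736958146279338 thick 0.009696954855403655
sides [0.35962399 0.12107545 0.061     ] [0.62507725 0.07395301 0.061     ] [0.49235062 0.09751423 0.061     ] 0.26960332982526913
panel ends [0.31738688 0.08744679 0.083     ] [0.65503861 0.02741919 0.083     ] [0.48621275 0.05743299 0.083     ] 0.34294606592042237
t 10.4 p [ 0.4665 -0.0535  0.2395] yaw 79.94 F [-0.3  0.1 -0.2] w 0.087 0.0 tz [ 2.1e-03 -9.0e-04 -1.0e+00]
dpos [-0.1239, 0.1512, 0.0899] drot [0.08, 0.13, -90.06]
```

Emit:
arm_command --delta_rot '[[0,0,-7],[0,0,-14],[0,0,-21],[0,0,-28],[0,0,-35],[0,0,-42],[0,0,-49],[0,0,-56],[0,0,-63],[0,0,-70],[0,0,-77],[0,0,-84]]' --delta_pos '[[-0.01,0.012,0],[-0.025,0.03,0.01],[-0.04,0.05,0.02],[-0.055,0.07,0.03],[-0.07,0.085,0.04],[-0.085,0.1,0.05],[-0.095,0.115,0.06],[-0.105,0.13,0.07],[-0.115,0.14,0.08],[-0.12,0.148,0.09],[-0.124,0.151,0.09],[-0.124,0.151,0.09]]' --gripper '[-1,-1,-1,-1,-1,-1,-1,-1,-1,-1,-1,-1]'

```text
time: 11.4
position: [0.5921, -0.2022, 0.1447]
tool_rot: [0.137, 0.991, 0.001, -0.003]
ft_force: [-0.2, 0.4, 0.7]
grip_width: 0.087
grip_force: 0.0
```

```bash
python3 d.py 0.594 -0.202 0.008 170; python3 fr.py | head -5
```

```text
t 11.4 p [ 0.5921 -0.2022  0.1447] yaw 164.23 F [-0.2  0.4  0.7] w 0.087 0.0 tz [-0.0054  0.0027 -1.    ]
dpos [-0.0026, 0.0005, 0.1367] drot [0.08, -0.33, -5.77]
mand [350.  285.8] [ 0.4453 -0.2286  0.025 ] ell c [ 0.4455 -0.2287] axes [0.056 0.057] long yaw 230.7
lemon [392.9 237.6] [ 0.5798 -0.3529  0.0255] ell c [ 0.5801 -0.3524] axes [0.049 0.065] long yaw 225.7
lime [401.  288.7] [ 0.435  -0.3724  0.0225] ell c [ 0.435  -0.3723] axes [0.042 0.05 ] long yaw 98.3

mand [373. 259.] [ 0.445  -0.2307  0.025 ] ell c [ 0.4456 -0.2322] axes [0.056 0.111] long yaw 111.1
```

Emit:
arm_command --delta_rot '[[0,0,-5.8],[0,0,-5.8],[0,0,-5.8],[0,0,-5.8],[0,0,-5.8],[0,0,-5.8],[0,0,-5.8],[0,0,-5.8],[0,0,-5.8],[0,0,-5.8],[0,0,-5.8],[0,0,-5.8]]' --delta_pos '[[-0.001,0,0.02],[-0.002,0,0.05],[-0.002,0,0.08],[-0.002,0,0.11],[-0.002,0,0.13],[-0.002,0,0.136],[-0.002,0,0.136],[-0.002,0,0.136],[-0.002,0,0.136],[-0.002,0,0.136],[-0.002,0,0.136],[-0.002,0,0.136]]' --gripper '[-1,-1,-1,-1,-1,-1,-1,-0.5,0,0.5,1,1]' --grip_force 15

```text
time: 12.5
position: [0.596, -0.2027, 0.014]
tool_rot: [0.09, 0.996, -0.0, 0.001]
ft_force: [0.0, -0.9, 0.5]
grip_width: 0.0613
grip_force: 0.0
```

Emit:
arm_command --delta_rot '[[0,0,0],[0,0,0],[0,0,0],[0,0,0],[0,0,0],[0,0,0],[0,0,0],[0,0,0],[0,0,0]]' --delta_pos '[[0,0,0],[0,0,0],[0,0,0],[0,0,-0.01],[0,0,-0.03],[0,0,-0.06],[0,0,-0.1],[0,0,-0.14],[0,0,-0.14]]' --gripper '[1,1,1,1,1,1,1,1,1]'

```text
time: 13.25
position: [0.6, -0.2047, 0.1614]
tool_rot: [0.089, 0.996, -0.003, 0.007]
ft_force: [1.1, -0.1, -0.2]
grip_width: 0.0555
grip_force: 15.0
```

```bash
python3 d.py 0.605 0.099 0.15 170 0.605 0.099 0.04 170
```

```text
t 13.2 p [ 0.6    -0.2047  0.1614] yaw 169.75 F [ 1.1 -0.1 -0.2] w 0.0555 14.999830428423593 tz [ 0.0138 -0.0074 -0.9999]
dpos [0.0493, 0.2998, 0.0092] drot [-0.28, 0.85, -0.25]
dpos [0.0509, 0.3003, 0.1192] drot [-0.28, 0.85, -0.25]
```

Emit:
arm_command --delta_rot '[[0,0,0],[0,0,0],[0,0,0],[0,0,0],[0,0,0],[0,0,0],[0,0,0],[0,0,0],[0,0,0],[0,0,0],[0,0,0],[0,0,0]]' --delta_pos '[[0.003,0.015,0],[0.007,0.04,0],[0.013,0.075,0],[0.02,0.115,0],[0.026,0.155,0],[0.033,0.195,0],[0.039,0.23,0],[0.044,0.26,0.005],[0.047,0.28,0.01],[0.049,0.295,0.01],[0.0495,0.3,0.01],[0.0495,0.3,0.01]]' --gripper '[1,1,1,1,1,1,1,1,1,1,1,1]'

```text
time: 14.25
position: [0.5985, 0.1035, 0.1416]
tool_rot: [0.088, 0.996, 0.0, -0.002]
ft_force: [0.7, -0.6, -0.2]
grip_width: 0.0558
grip_force: 15.0
```

```bash
python3 d.py 0.605 0.099 0.045 170
```

```text
t 14.2 p [0.5985 0.1035 0.1416] yaw 169.89 F [ 0.7 -0.6 -0.2] w 0.0558 15.000112796406029 tz [-3.e-03  3.e-04 -1.e+00]
dpos [-0.0075, -0.0033, 0.0965] drot [-0.01, -0.17, -0.11]
```

Emit:
arm_command --delta_rot '[[0,0,0],[0,0,0],[0,0,0],[0,0,0],[0,0,0],[0,0,0],[0,0,0],[0,0,0],[0,0,0],[0,0,0],[0,0,0],[0,0,0]]' --delta_pos '[[-0.005,-0.002,0],[-0.0075,-0.0035,0.02],[-0.0075,-0.0035,0.04],[-0.0075,-0.0035,0.06],[-0.0075,-0.0035,0.075],[-0.0075,-0.0035,0.085],[-0.0075,-0.0035,0.092],[-0.0075,-0.0035,0.096],[-0.0075,-0.0035,0.096],[-0.0075,-0.0035,0.096],[-0.0075,-0.0035,0.096],[-0.0075,-0.0035,0.096]]' --gripper '[1,1,1,1,1,1,1,1,1,1,1,1]'

```text
time: 15.25
position: [0.6075, 0.0969, 0.0477]
tool_rot: [0.089, 0.996, 0.0, 0.001]
ft_force: [-0.3, 0.2, -0.8]
grip_width: 0.0553
grip_force: 15.0
```

Emit:
arm_command --delta_rot '[[0,0,0],[0,0,0],[0,0,0],[0,0,0],[0,0,0],[0,0,0],[0,0,0],[0,0,0],[0,0,0],[0,0,0]]' --delta_pos '[[0,0,0],[0,0,0],[0,0,0],[0,0,0],[0,0,0],[0,0,-0.02],[0,0,-0.05],[0,0,-0.09],[0,0,-0.11],[0,0,-0.11]]' --gripper '[0.2,-0.4,-0.65,-0.65,-0.65,-0.65,-0.65,-0.65,-0.65,-1]'

```text
time: 16.08
position: [0.6106, 0.0969, 0.1624]
tool_rot: [0.089, 0.996, 0.0, 0.006]
ft_force: [0.9, -0.3, -0.3]
grip_width: 0.0741
grip_force: 0.0
```

```bash
python3 d.py 0.4455 -0.2285 0.15 170 0.4455 -0.2285 0.008 170; python3 fr.py
```

```text
t 16.1 p [0.6106 0.0969 0.1624] yaw 169.75 F [ 0.9 -0.3 -0.3] w 0.0741 0.0 tz [ 1.130e-02 -2.000e-04 -9.999e-01]
dpos [0.1047, -0.3496, 0.0107] drot [0.1, 0.64, -0.25]
dpos [0.1063, -0.3498, 0.1526] drot [0.1, 0.64, -0.25]
mand [350.  285.8] [ 0.4454 -0.2285  0.025 ] ell c [ 0.4455 -0.2286] axes [0.056 0.057] long yaw 251.4
lemon [392.8 237.6] [ 0.5799 -0.3527  0.0255] ell c [ 0.5798 -0.3529] axes [0.049 0.064] long yaw 222.7
lime [401.  288.7] [ 0.435  -0.3724  0.0225] ell c [ 0.435  -0.3723] axes [0.042 0.05 ] long yaw 98.3

mand [266.7 284.9] [0.638  0.0506 0.025 ] ell c [0.6399 0.051 ] axes [0.041 0.081] long yaw 130.8
mand [372.6 259.9] [ 0.444  -0.2248  0.025 ] ell c [ 0.4455 -0.2297] axes [0.056 0.106] long yaw 112.6
lemon [351.2 234.1] [ 0.5793 -0.3555  0.0255] ell c [ 0.58   -0.3572] axes [0.059 0.113] long yaw 111.2
lime [393.9 242. ] [ 0.434  -0.3758  0.0225] ell c [ 0.4345 -0.378 ] axes [0.04  0.103] long yaw 107.6
```

Emit:
arm_command --delta_rot '[[0,0,0],[0,0,0],[0,0,0],[0,0,0],[0,0,0],[0,0,0],[0,0,0],[0,0,0],[0,0,0],[0,0,0],[0,0,0],[0,0,0]]' --delta_pos '[[0.008,-0.025,0],[0.02,-0.06,0],[0.031,-0.1,0],[0.043,-0.14,0],[0.055,-0.18,0],[0.067,-0.22,0],[0.08,-0.26,0],[0.09,-0.3,0],[0.1,-0.33,0.01],[0.105,-0.35,0.02],[0.106,-0.35,0.04],[0.106,-0.35,0.06]]' --gripper '[-1,-1,-1,-1,-1,-1,-1,-1,-1,-1,-1,-1]'

```text
time: 17.18
position: [0.4386, -0.2297, 0.095]
tool_rot: [0.091, 0.996, 0.001, -0.001]
ft_force: [-0.4, -0.2, 0.1]
grip_width: 0.0867
grip_force: 0.0
```

```bash
python3 d.py 0.4455 -0.2285 0.008 170
```

```text
t 17.2 p [ 0.4386 -0.2297  0.095 ] yaw 169.53 F [-0.4 -0.2  0.1] w 0.0867 0.0 tz [-0.0014  0.0012 -1.    ]
dpos [-0.0067, 0.0024, 0.087] drot [0.05, -0.09, -0.47]
```

Emit:
arm_command --delta_rot '[[0,0,-0.5],[0,0,-0.5],[0,0,-0.5],[0,0,-0.5],[0,0,-0.5],[0,0,-0.5],[0,0,-0.5],[0,0,-0.5],[0,0,-0.5],[0,0,-0.5],[0,0,-0.5],[0,0,-0.5]]' --delta_pos '[[-0.006,0.002,0.01],[-0.0067,0.0024,0.03],[-0.0067,0.0024,0.055],[-0.0067,0.0024,0.075],[-0.0067,0.0024,0.084],[-0.0067,0.0024,0.087],[-0.0067,0.0024,0.087],[-0.0067,0.0024,0.087],[-0.0067,0.0024,0.087],[-0.0067,0.0024,0.087],[-0.0067,0.0024,0.087],[-0.0067,0.0024,0.087]]' --gripper '[-1,-1,-1,-1,-1,-1,0,1,1,1,1,1]'

```text
time: 18.18
position: [0.4477, -0.2281, 0.0107]
tool_rot: [0.085, 0.996, -0.001, 0.001]
ft_force: [-1.1, -0.7, 4.2]
grip_width: 0.059
grip_force: 15.0
```

Emit:
arm_command --delta_rot '[[0,0,0],[0,0,0],[0,0,0],[0,0,0],[0,0,0],[0,0,0],[0,0,0],[0,0,0],[0,0,0],[0,0,0]]' --delta_pos '[[0,0,0],[0,0,0],[0,0,-0.01],[0,0,-0.03],[0,0,-0.06],[0,0,-0.09],[0,0,-0.12],[0,0,-0.14],[0,0,-0.14],[0,0,-0.14]]' --gripper '[1,1,1,1,1,1,1,1,1,1]'

```text
time: 19.02
position: [0.4475, -0.2277, 0.1511]
tool_rot: [0.085, 0.996, -0.001, 0.001]
ft_force: [0.3, 0.8, -1.9]
grip_width: 0.0584
grip_force: 15.0
```

```bash
python3 d.py 0.536 0.1113 0.15 170
```

```text
t 19.0 p [ 0.4475 -0.2277  0.1511] yaw 170.24 F [ 0.3  0.8 -1.9] w 0.0584 14.999940980924293 tz [ 0.0022 -0.0017 -1.    ]
dpos [-0.0297, 0.3491, 0.0007] drot [-0.07, 0.14, 0.24]
```

Emit:
arm_command --delta_rot '[[0,0,0],[0,0,0],[0,0,0],[0,0,0],[0,0,0],[0,0,0],[0,0,0],[0,0,0],[0,0,0],[0,0,0],[0,0,0],[0,0,0]]' --delta_pos '[[-0.002,0.02,0],[-0.005,0.05,0],[-0.008,0.09,0],[-0.011,0.13,0],[-0.014,0.17,0],[-0.018,0.21,0],[-0.022,0.25,0],[-0.025,0.285,0],[-0.028,0.315,0],[-0.0295,0.34,0],[-0.0297,0.349,0],[-0.0297,0.349,0]]' --gripper '[1,1,1,1,1,1,1,1,1,1,1,1]'

```text
time: 20.02
position: [0.5345, 0.1133, 0.1482]
tool_rot: [0.083, 0.997, -0.0, -0.002]
ft_force: [0.2, -0.7, -0.1]
grip_width: 0.0589
grip_force: 15.0
```

```bash
python3 d.py 0.536 0.1113 0.041 170
```

```text
t 20.0 p [0.5345 0.1133 0.1482] yaw 170.43 F [ 0.2 -0.7 -0.1] w 0.0589 15.000310029136017 tz [-3.2e-03  2.0e-04 -1.0e+00]
dpos [-0.0021, -0.0017, 0.1072] drot [-0.02, -0.18, 0.43]
```

Emit:
arm_command --delta_rot '[[0,0,0.4],[0,0,0.4],[0,0,0.4],[0,0,0.4],[0,0,0.4],[0,0,0.4],[0,0,0.4],[0,0,0.4],[0,0,0.4],[0,0,0.4]]' --delta_pos '[[-0.002,-0.0017,0.01],[-0.002,-0.0017,0.03],[-0.002,-0.0017,0.055],[-0.002,-0.0017,0.075],[-0.002,-0.0017,0.09],[-0.002,-0.0017,0.1],[-0.002,-0.0017,0.105],[-0.002,-0.0017,0.107],[-0.002,-0.0017,0.107],[-0.002,-0.0017,0.107]]' --gripper '[1,1,1,1,1,1,1,1,1,1]'

```text
time: 20.85
position: [0.5379, 0.109, 0.0434]
tool_rot: [0.089, 0.996, 0.0, 0.001]
ft_force: [-0.1, -0.4, -1.4]
grip_width: 0.0587
grip_force: 15.0
```

Emit:
arm_command --delta_rot '[[0,0,0],[0,0,0],[0,0,0],[0,0,0],[0,0,0],[0,0,0],[0,0,0],[0,0,0],[0,0,0],[0,0,0],[0,0,0]]' --delta_pos '[[0,0,0],[0,0,0],[0,0,0],[0,0,0],[0,0,0],[0,0,-0.02],[0,0,-0.05],[0,0,-0.09],[0,0,-0.11],[0,0,-0.11],[0,0,-0.11]]' --gripper '[0.2,-0.4,-0.65,-0.65,-0.65,-0.65,-0.65,-0.65,-0.65,-1,-1]'

```text
time: 21.77
position: [0.5381, 0.1095, 0.1542]
tool_rot: [0.088, 0.996, 0.0, 0.002]
ft_force: [0.3, 0.0, -0.5]
grip_width: 0.0788
grip_force: 0.0
```

```bash
python3 d.py 0.580 -0.353 0.15 223 0.580 -0.353 0.15 178 ; python3 -c "
from h import *;print(np.degrees(status.get_obs()['q']).round(0))"; python3 fr.py|head -3
```

```text
t 21.8 p [0.5381 0.1095 0.1542] yaw 169.85 F [ 0.3  0.  -0.5] w 0.0788 0.0 tz [ 0.0035 -0.     -1.    ]
dpos [-0.1227, -0.4479, 0.0044] drot [-0.06, 0.2, -53.15]
dpos [-0.1227, -0.4479, 0.0044] drot [0.02, 0.2, -8.15]
[ -0.  30.  97.   0.  53. -80.]
mand [232.6 227.3] [0.6154 0.1034 0.025 ] ell c [0.6147 0.1033] axes [0.047 0.061] long yaw 243.1
lemon [392.8 237.6] [ 0.5799 -0.3528  0.0255] ell c [ 0.5799 -0.3529] axes [0.049 0.064] long yaw 222.6
lime [401.  288.7] [ 0.435  -0.3724  0.0225] ell c [ 0.435  -0.3723] axes [0.042 0.05 ] long yaw 98.3
```

Run:
```python
from h import *
t=cam('top')
for z in (0,.05,.1,.15):
    print(z,[onz(t,*u,z)[:2].round(3).tolist() for u in [(434,236),(437,200),(441,135),(446,220)]])
p=np.array([0.58,-.353,0]);
for z in (.078,.13):
  for s in (43,60,75,90):
    d=np.radians(s-90);e=np.radians(s)
    L=[p+a*95e-3*np.array([np.cos(d),np.sin(d),0])+b*37e-3*np.array([np.cos(e),np.sin(e),0]) for a in(-1,1) for b in (-1,1)]
    if z<.1: print(s,[q[:2].round(3).tolist() for q in L])
a=t['pixels'][110:310,380:560]; cv2.imwrite('pics/c8.png',cv2.resize(a,None,fx=3,fy=3,interpolation=cv2.INTER_CUBIC))
```

```text
0 [[0.586, -0.476], [0.691, -0.489], [0.888, -0.509], [0.632, -0.513]]
0.05 [[0.58, -0.465], [0.683, -0.478], [0.872, -0.497], [0.625, -0.501]]
0.1 [[0.575, -0.455], [0.674, -0.466], [0.857, -0.485], [0.618, -0.489]]
0.15 [[0.57, -0.444], [0.665, -0.455], [0.841, -0.473], [0.611, -0.477]]
43 [[0.488, -0.309], [0.542, -0.258], [0.618, -0.448], [0.672, -0.397]]
60 [[0.479, -0.338], [0.516, -0.273], [0.644, -0.433], [0.681, -0.368]]
75 [[0.479, -0.364], [0.498, -0.293], [0.662, -0.413], [0.681, -0.342]]
90 [[0.485, -0.39], [0.485, -0.316], [0.675, -0.39], [0.675, -0.316]]
```

View pics/c8.png

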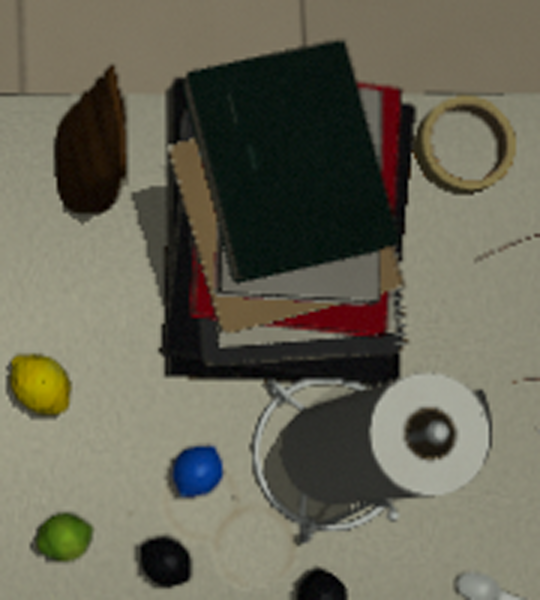

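The crop shows the lemon's long axis running from (12,365) to (65,405), clear of the lowest book, which begins at (165,375). The lime's long axis runs (40,545)-(92,525).

```bash
python3 d.py 0.580 -0.353 0.16 50
```

```text
t 21.9 p [0.536  0.1094 0.1515] yaw 169.84 F [-0.3  0.5 -0.6] w 0.0849 0.0 tz [-0.0031 -0.     -1.    ]
dpos [-0.1248, -0.4474, -0.0087] drot [-0.2, -0.07, 119.84]
```

Emit:
arm_command --delta_rot '[[0,0,7],[0,0,14],[0,0,21],[0,0,28],[0,0,35],[0,0,42],[0,0,49],[0,0,56],[0,0,63],[0,0,70],[0,0,77],[0,0,84]]' --delta_pos '[[-0.004,-0.015,-0.01],[-0.01,-0.04,-0.02],[-0.02,-0.075,-0.02],[-0.03,-0.11,-0.02],[-0.04,-0.145,-0.02],[-0.05,-0.18,-0.02],[-0.06,-0.215,-0.02],[-0.07,-0.25,-0.02],[-0.08,-0.285,-0.02],[-0.09,-0.32,-0.02],[-0.1,-0.355,-0.02],[-0.11,-0.39,-0.02]]' --gripper '[-1,-1,-1,-1,-1,-1,-1,-1,-1,-1,-1,-1]'

```text
time: 22.92
position: [0.5757, -0.2951, 0.1704]
tool_rot: [0.734, 0.679, -0.0, -0.002]
ft_force: [0.3, -0.3, 0.0]
grip_width: 0.0871
grip_force: 0.0
```

```bash
python3 d.py 0.580 -0.353 0.14 50
```

```text
t 22.9 p [ 0.5757 -0.2951  0.1704] yaw 85.47 F [ 0.3 -0.3  0. ] w 0.0871 0.0 tz [-0.0034  0.0027 -1.    ]
dpos [-0.0575, 0.009, 0.0302] drot [-0.24, -0.07, 35.47]
```

Emit:
arm_command --delta_rot '[[0,0,7],[0,0,14],[0,0,21],[0,0,28],[0,0,35.5],[0,0,35.5],[0,0,35.5]]' --delta_pos '[[-0.015,0.002,0],[-0.035,0.005,0.01],[-0.05,0.008,0.02],[-0.0575,0.009,0.03],[-0.0575,0.009,0.03],[-0.0575,0.009,0.03],[-0.0575,0.009,0.03]]' --gripper '[-1,-1,-1,-1,-1,-1,-1]'

```text
time: 23.5
position: [0.5807, -0.3513, 0.1407]
tool_rot: [0.905, 0.426, -0.001, -0.002]
ft_force: [0.2, 0.0, -0.6]
grip_width: 0.087
grip_force: 0.0
```

```bash
python3 d.py 0.580 -0.353 0.008 50
```

```text
t 23.5 p [ 0.5807 -0.3513  0.1407] yaw 50.49 F [ 0.2  0.  -0.6] w 0.087 0.0 tz [-0.0027  0.0024 -1.    ]
dpos [-0.0018, 0.001, 0.1327] drot [-0.21, -0.01, 0.49]
```

Emit:
arm_command --delta_rot '[[0,0,0],[0,0,0],[0,0,0],[0,0,0],[0,0,0],[0,0,0],[0,0,0],[0,0,0],[0,0,0],[0,0,0],[0,0,0],[0,0,0]]' --delta_pos '[[-0.002,0.001,0.02],[-0.002,0.001,0.05],[-0.002,0.001,0.085],[-0.002,0.001,0.11],[-0.002,0.001,0.125],[-0.002,0.001,0.132],[-0.002,0.001,0.132],[-0.002,0.001,0.132],[-0.002,0.001,0.132],[-0.002,0.001,0.132],[-0.002,0.001,0.132],[-0.002,0.001,0.132]]' --gripper '[-1,-1,-1,-1,-1,-1,0,1,1,1,1,1]'

```text
time: 24.5
position: [0.5816, -0.3545, 0.012]
tool_rot: [0.905, 0.425, 0.0, 0.001]
ft_force: [0.0, 0.8, 0.9]
grip_width: 0.0547
grip_force: 0.4
```

Emit:
arm_command --delta_rot '[[0,0,0],[0,0,0],[0,0,0],[0,0,0],[0,0,0],[0,0,0],[0,0,0],[0,0,0],[0,0,0],[0,0,0]]' --delta_pos '[[0,0,0],[0,0,0],[0,0,-0.01],[0,0,-0.03],[0,0,-0.06],[0,0,-0.09],[0,0,-0.12],[0,0,-0.14],[0,0,-0.14],[0,0,-0.14]]' --gripper '[1,1,1,1,1,1,1,1,1,1]'

```text
time: 25.33
position: [0.5816, -0.3546, 0.1524]
tool_rot: [0.905, 0.425, 0.001, 0.001]
ft_force: [-0.6, 0.1, -1.1]
grip_width: 0.0497
grip_force: 15.0
```

```bash
python3 d.py 0.462 0.1244 0.15 -10
```

```text
t 25.3 p [ 0.5816 -0.3546  0.1524] yaw 50.34 F [-0.6  0.1 -1.1] w 0.0497 14.999836135539226 tz [ 0.0024 -0.0021 -1.    ]
dpos [0.2924, -0.3978, 0.0011] drot [0.17, -0.09, 60.34]
```

Emit:
arm_command --delta_rot '[[0,0,3],[0,0,8],[0,0,14],[0,0,20],[0,0,26],[0,0,32],[0,0,38],[0,0,44],[0,0,50],[0,0,55],[0,0,60],[0,0,60]]' --delta_pos '[[0.01,-0.013,-0.005],[0.027,-0.037,-0.005],[0.05,-0.068,-0.005],[0.075,-0.102,-0.005],[0.1,-0.136,-0.005],[0.125,-0.17,-0.005],[0.15,-0.204,-0.005],[0.175,-0.238,-0.005],[0.2,-0.272,-0.005],[0.225,-0.306,-0.005],[0.248,-0.338,-0.005],[0.265,-0.36,-0.005]]' --gripper '[1,1,1,1,1,1,1,1,1,1,1,1]'

```text
time: 26.33
position: [0.4692, 0.0826, 0.154]
tool_rot: [0.996, -0.085, -0.003, -0.0]
ft_force: [-0.1, -0.1, -0.5]
grip_width: 0.0499
grip_force: 15.0
```

```bash
python3 d.py 0.462 0.1244 0.13 -10 0.462 0.1244 0.042 -10
```

```text
t 26.3 p [0.4692 0.0826 0.154 ] yaw -9.77 F [-0.1 -0.1 -0.5] w 0.0499 15.000043218315113 tz [-0.0063  0.0011 -1.    ]
dpos [-0.014, -0.04, 0.0241] drot [0.0, 0.37, 0.23]
dpos [-0.0135, -0.04, 0.1121] drot [0.0, 0.37, 0.23]
```

Emit:
arm_command --delta_rot '[[0,0,0],[0,0,0],[0,0,0],[0,0,0]]' --delta_pos '[[-0.007,-0.02,0.01],[-0.014,-0.037,0.02],[-0.014,-0.037,0.024],[-0.014,-0.037,0.024]]' --gripper '[1,1,1,1]'

```text
time: 26.67
position: [0.4631, 0.1191, 0.1297]
tool_rot: [0.997, -0.083, -0.003, 0.0]
ft_force: [0.0, -1.1, -0.7]
grip_width: 0.0498
grip_force: 15.0
```

```bash
python3 d.py 0.462 0.1244 0.042 -10
```

```text
t 26.7 p [0.4631 0.1191 0.1297] yaw -9.52 F [ 0.  -1.1 -0.7] w 0.0498 14.999893946223892 tz [-5.7e-03 -4.0e-04 -1.0e+00]
dpos [-0.0015, -0.0051, 0.0877] drot [0.08, 0.32, 0.48]
```

Emit:
arm_command --delta_rot '[[0,0,0.4],[0,0.3,0.4],[0,0.3,0.4],[0,0.3,0.4],[0,0.3,0.4],[0,0.3,0.4],[0,0.3,0.4],[0,0.3,0.4],[0,0.3,0.4],[0,0.3,0.4]]' --delta_pos '[[-0.001,-0.004,0.005],[-0.001,-0.004,0.02],[-0.001,-0.004,0.04],[-0.001,-0.004,0.06],[-0.001,-0.004,0.075],[-0.001,-0.004,0.083],[-0.001,-0.004,0.087],[-0.001,-0.004,0.087],[-0.001,-0.004,0.087],[-0.001,-0.004,0.087]]' --gripper '[1,1,1,1,1,1,1,1,1,1]'

```text
time: 27.5
position: [0.4659, 0.1225, 0.0455]
tool_rot: [0.996, -0.088, 0.003, 0.0]
ft_force: [0.0, 0.6, 0.2]
grip_width: 0.0498
grip_force: 15.0
```

Emit:
arm_command --delta_rot '[[0,0,0],[0,0,0],[0,0,0],[0,0,0],[0,0,0],[0,0,0],[0,0,0],[0,0,0],[0,0,0],[0,0,0],[0,0,0]]' --delta_pos '[[0,0,0],[0,0,0],[0,0,0],[0,0,0],[0,0,0],[0,0,-0.02],[0,0,-0.05],[0,0,-0.09],[0,0,-0.11],[0,0,-0.11],[0,0,-0.11]]' --gripper '[0.2,-0.4,-0.65,-0.65,-0.65,-0.65,-0.65,-0.65,-0.65,-1,-1]'

```text
time: 28.42
position: [0.4653, 0.1228, 0.156]
tool_rot: [0.996, -0.088, 0.004, 0.0]
ft_force: [-0.5, 0.1, -0.6]
grip_width: 0.0788
grip_force: 0.0
```

```bash
python3 d.py 0.435 -0.373 0.15 104; python3 fr.py
```

```text
t 28.4 p [0.4653 0.1228 0.156 ] yaw -10.05 F [-0.5  0.1 -0.6] w 0.0788 0.0 tz [ 8.6e-03 -8.0e-04 -1.0e+00]
dpos [0.0566, 0.4935, 0.0062] drot [0.46, -0.36, -114.05]
mand [228.  254.7] [0.5371 0.116  0.025 ] ell c [0.5373 0.1158] axes [0.057 0.059] long yaw 245.4
mand [232.  228.9] [0.6109 0.1053 0.025 ] ell c [0.6111 0.1053] axes [0.056 0.059] long yaw 229.1
lime [401.  288.7] [ 0.4351 -0.3725  0.0225] ell c [ 0.4351 -0.3723] axes [0.042 0.05 ] long yaw 101.1

mand [276.5 290.1] [0.5999 0.059  0.025 ] ell c [0.6028 0.0577] axes [0.067 0.176] long yaw 166.3
lemon [307.3 305.9] [0.489  0.0832 0.0255] ell c [0.4884 0.0823] axes [0.052 0.082] long yaw 143.5
lime [394. 242.] [ 0.434  -0.3763  0.0225] ell c [ 0.4345 -0.3782] axes [0.04  0.102] long yaw 108.3
```

Emit:
arm_command --delta_rot '[[0,0,-7],[0,0,-14],[0,0,-21],[0,0,-28],[0,0,-35],[0,0,-42],[0,0,-49],[0,0,-56],[0,0,-63],[0,0,-70],[0,0,-77],[0,0,-84]]' --delta_pos '[[0.002,0.015,-0.01],[0.004,0.04,-0.01],[0.008,0.075,-0.01],[0.012,0.11,-0.01],[0.017,0.15,-0.01],[0.022,0.19,-0.01],[0.027,0.23,-0.01],[0.032,0.27,-0.01],[0.037,0.31,-0.01],[0.042,0.35,-0.01],[0.046,0.39,-0.01],[0.05,0.42,-0.01]]' --gripper '[-1,-1,-1,-1,-1,-1,-1,-1,-1,-1,-1,-1]'

```text
time: 29.52
position: [0.4401, -0.28, 0.1629]
tool_rot: [0.829, 0.559, 0.002, -0.001]
ft_force: [0.1, 0.4, -0.1]
grip_width: 0.0869
grip_force: 0.0
```

```bash
python3 d.py 0.435 -0.373 0.13 101
```

```text
t 29.5 p [ 0.4401 -0.28    0.1629] yaw 67.94 F [ 0.1  0.4 -0.1] w 0.0869 0.0 tz [ 0.0018  0.0027 -1.    ]
dpos [-0.0882, 0.0302, 0.0327] drot [0.09, -0.17, -33.06]
```

Emit:
arm_command --delta_rot '[[0,0,-7],[0,0,-14],[0,0,-21],[0,0,-28],[0,0,-33],[0,0,-33],[0,0,-33],[0,0,-33]]' --delta_pos '[[-0.02,0.007,0],[-0.045,0.015,0.01],[-0.07,0.024,0.02],[-0.088,0.03,0.03],[-0.088,0.03,0.033],[-0.088,0.03,0.033],[-0.088,0.03,0.033],[-0.088,0.03,0.033]]' --gripper '[-1,-1,-1,-1,-1,-1,-1,-1]'

```text
time: 30.18
position: [0.4356, -0.3709, 0.1311]
tool_rot: [0.639, 0.769, 0.002, 0.001]
ft_force: [0.3, 0.1, 0.1]
grip_width: 0.0871
grip_force: 0.0
```

```bash
python3 d.py 0.435 -0.3735 0.006 101
```

```text
t 30.2 p [ 0.4356 -0.3709  0.1311] yaw 100.53 F [0.3 0.1 0.1] w 0.0871 0.0 tz [ 0.0036  0.0014 -1.    ]
dpos [-0.0025, -0.0016, 0.1251] drot [0.22, -0.04, -0.47]
```

Emit:
arm_command --delta_rot '[[0,0,0],[0,0,0],[0,0,0],[0,0,0],[0,0,0],[0,0,0],[0,0,0],[0,0,0],[0,0,0],[0,0,0],[0,0,0],[0,0,0]]' --delta_pos '[[-0.002,-0.001,0.02],[-0.002,-0.001,0.05],[-0.002,-0.001,0.08],[-0.002,-0.001,0.105],[-0.002,-0.001,0.12],[-0.002,-0.001,0.125],[-0.002,-0.001,0.125],[-0.002,-0.001,0.125],[-0.002,-0.001,0.125],[-0.002,-0.001,0.125],[-0.002,-0.001,0.125],[-0.002,-0.001,0.125]]' --gripper '[-1,-1,-1,-1,-1,-1,0,1,1,1,1,1]'

```text
time: 31.18
position: [0.4364, -0.3748, 0.008]
tool_rot: [0.639, 0.77, 0.001, 0.003]
ft_force: [0.4, 0.5, -0.3]
grip_width: 0.0544
grip_force: 0.0
```

Emit:
arm_command --delta_rot '[[0,0,0],[0,0,0],[0,0,0],[0,0,0],[0,0,0],[0,0,0],[0,0,0],[0,0,0],[0,0,0],[0,0,0],[0,0,0]]' --delta_pos '[[0,0,0],[0,0,0],[0,0,0],[0,0,-0.01],[0,0,-0.03],[0,0,-0.06],[0,0,-0.09],[0,0,-0.12],[0,0,-0.14],[0,0,-0.14],[0,0,-0.14]]' --gripper '[1,1,1,1,1,1,1,1,1,1,1]'

```text
time: 32.1
position: [0.4358, -0.3747, 0.1486]
tool_rot: [0.639, 0.77, 0.001, 0.004]
ft_force: [-0.1, 0.4, -0.5]
grip_width: 0.044
grip_force: 15.0
```

```bash
python3 d.py 0.3882 0.1376 0.155 170; python3 fr.py|head -5
```

```text
t 32.1 p [ 0.4358 -0.3747  0.1486] yaw 100.62 F [-0.1  0.4 -0.5] w 0.044 14.999913118081167 tz [ 0.0072 -0.0033 -1.    ]
dpos [0.5122, 0.0477, -0.0084] drot [0.17, 0.46, -69.37]
mand [228.1 254.8] [0.537  0.1159 0.025 ] ell c [0.5371 0.1156] axes [0.056 0.059] long yaw 244.7
mand [232.  228.9] [0.6108 0.1051 0.025 ] ell c [0.6108 0.105 ] axes [0.056 0.06 ] long yaw 227.0
lemon [222.9 279.3] [0.4676 0.1301 0.0255] ell c [0.4677 0.1301] axes [0.049 0.063] long yaw 157.7

mand [274.2 289.9] [0.6057 0.0613 0.025 ] ell c [0.6051 0.0575] axes [0.07 0.16] long yaw 163.8
```

Emit:
arm_command --delta_rot '[[0,0,-4],[0,0,-10],[0,0,-17],[0,0,-24],[0,0,-31],[0,0,-38],[0,0,-45],[0,0,-52],[0,0,-59],[0,0,-66],[0,0,-69],[0,0,-69]]' --delta_pos '[[0.015,0,-0.005],[0.045,0.004,-0.01],[0.08,0.008,-0.01],[0.12,0.011,-0.01],[0.16,0.015,-0.01],[0.2,0.018,-0.01],[0.24,0.022,-0.01],[0.28,0.026,-0.01],[0.32,0.03,-0.01],[0.36,0.034,-0.01],[0.4,0.037,-0.01],[0.44,0.041,-0.01]]' --gripper '[1,1,1,1,1,1,1,1,1,1,1,1]'

```text
time: 33.2
position: [0.3926, 0.0677, 0.1552]
tool_rot: [0.09, 0.996, -0.0, 0.001]
ft_force: [-0.3, 1.0, -0.8]
grip_width: 0.0442
grip_force: 15.0
```

Emit:
arm_command --delta_rot '[[0,0,0],[0,0,0],[0,0,0],[0,0,0]]' --delta_pos '[[0,0,0],[0,0,0],[0,0,0],[0,0,0]]' --gripper '[1,1,1,1]'

```text
time: 33.53
position: [0.3947, 0.0648, 0.156]
tool_rot: [0.091, 0.996, -0.0, 0.002]
ft_force: [-0.2, 0.1, -1.1]
grip_width: 0.0441
grip_force: 15.0
```

```bash
python3 d.py 0.3882 0.1376 0.14 170 0.3882 0.1376 0.038 170
```

```text
t 33.5 p [0.3947 0.0648 0.156 ] yaw 169.53 F [-0.2  0.1 -1.1] w 0.0441 14.999756404431537 tz [ 0.0042 -0.001  -1.    ]
dpos [0.0197, 0.0704, 0.0159] drot [-0.02, 0.25, -0.47]
dpos [0.0201, 0.0705, 0.1179] drot [-0.02, 0.25, -0.47]
```

Emit:
arm_command --delta_rot '[[0,0.2,-0.5],[0,0.2,-0.5],[0,0.2,-0.5],[0,0.2,-0.5],[0,0.2,-0.5],[0,0.2,-0.5],[0,0.2,-0.5],[0,0.2,-0.5],[0,0.2,-0.5],[0,0.2,-0.5],[0,0.2,-0.5],[0,0.2,-0.5]]' --delta_pos '[[0.005,0.018,0],[0.012,0.04,0.005],[0.019,0.063,0.01],[0.02,0.07,0.018],[0.02,0.07,0.04],[0.02,0.07,0.065],[0.02,0.07,0.09],[0.02,0.07,0.105],[0.02,0.07,0.114],[0.02,0.07,0.118],[0.02,0.07,0.118],[0.02,0.07,0.118]]' --gripper '[1,1,1,1,1,1,1,1,1,1,1,1]'

```text
time: 34.53
position: [0.3885, 0.1372, 0.0383]
tool_rot: [0.087, 0.996, -0.0, 0.001]
ft_force: [-0.3, -0.2, -0.7]
grip_width: 0.0441
grip_force: 15.0
```

```bash
python3 d.py 0.388 0.1376 0.038 170
```

```text
t 34.5 p [0.3885 0.1372 0.0383] yaw 170.02 F [-0.3 -0.2 -0.7] w 0.0441 14.999957830295898 tz [ 1.5e-03 -4.0e-04 -1.0e+00]
dpos [0.0006, 0.0003, 0.0003] drot [-0.01, 0.09, 0.02]
```

Emit:
arm_command --delta_rot '[[0,0,0],[0,0,0],[0,0,0],[0,0,0],[0,0,0],[0,0,0],[0,0,0],[0,0,0],[0,0,0],[0,0,0],[0,0,0]]' --delta_pos '[[0,0,0],[0,0,0],[0,0,0],[0,0,0],[0,0,0],[0,0,-0.02],[0,0,-0.05],[0,0,-0.09],[0,0,-0.13],[0,0,-0.14],[0,0,-0.14]]' --gripper '[0.2,-0.4,-0.65,-0.65,-0.65,-0.65,-0.65,-0.65,-0.65,-1,-1]'

```text
time: 35.45
position: [0.39, 0.1386, 0.1816]
tool_rot: [0.086, 0.996, 0.001, 0.005]
ft_force: [0.1, 0.6, -0.9]
grip_width: 0.0785
grip_force: 0.0
```

```bash
python3 d.py 0.4665 -0.0533 0.19 80; python3 fr.py
```

```text
t 35.5 p [0.39   0.1386 0.1816] yaw 170.16 F [ 0.1  0.6 -0.9] w 0.0785 0.0 tz [ 1.050e-02  3.000e-04 -9.999e-01]
dpos [-0.1083, -0.176, -0.0077] drot [0.56, 0.37, 90.16]
mand [228.1 254.7] [0.5371 0.1159 0.025 ] ell c [0.5373 0.1157] axes [0.056 0.059] long yaw 251.1
mand [232.  228.9] [0.6108 0.1052 0.025 ] ell c [0.6109 0.1052] axes [0.056 0.059] long yaw 227.6
lemon [222.8 279.2] [0.4677 0.1303 0.0255] ell c [0.4677 0.1303] axes [0.049 0.063] long yaw 158.0

mand [276.8 290.2] [0.5989 0.0592 0.025 ] ell c [0.6014 0.0576] axes [0.068 0.177] long yaw 166.8
lemon [307.2 305.7] [0.4897 0.0825 0.0255] ell c [0.4892 0.0815] axes [0.054 0.083] long yaw 139.9
lime [333.  320.5] [0.4049 0.1025 0.0225] ell c [0.4053 0.1016] axes [0.047 0.075] long yaw 119.0
```

Emit:
arm_command --delta_rot '[[0,0,7],[0,0,14],[0,0,21],[0,0,28],[0,0,35],[0,0,42],[0,0,49],[0,0,56],[0,0,63],[0,0,70],[0,0,77],[0,0,84]]' --delta_pos '[[-0.007,-0.012,-0.005],[-0.02,-0.03,-0.008],[-0.035,-0.05,-0.008],[-0.05,-0.075,-0.008],[-0.065,-0.1,-0.008],[-0.08,-0.125,-0.008],[-0.09,-0.145,-0.008],[-0.1,-0.16,-0.008],[-0.106,-0.172,-0.008],[-0.108,-0.176,-0.008],[-0.108,-0.176,-0.008],[-0.108,-0.176,-0.008]]' --gripper '[-1,-1,-1,-1,-1,-1,-1,-1,-1,-1,-1,-1]'

```text
time: 36.55
position: [0.4626, -0.0538, 0.184]
tool_rot: [0.733, 0.68, -0.001, -0.002]
ft_force: [-0.2, 0.3, 0.7]
grip_width: 0.087
grip_force: 0.0
```

Emit:
arm_command --delta_rot '[[0,0,6.2],[0,0,6.2],[0,0,6.2],[0,0,6.2]]' --delta_pos '[[0,0,0],[0,0,0],[0,0,0],[0,0,0]]' --gripper '[-1,-1,-1,-1]'

```text
time: 36.88
position: [0.4632, -0.0534, 0.1854]
tool_rot: [0.766, 0.643, -0.0, -0.001]
ft_force: [-0.7, -0.6, 0.6]
grip_width: 0.0871
grip_force: 0.0
```

```bash
python3 d.py 0.4665 -0.0533 0.0388 80
python3 - <<'E'
from h import *
w=cam('wrist')['pixels']; t=cam('top')['pixels'][190:340,85:335]
a=np.zeros((600,800,3),np.uint8); a[:300,:640]=w[:300]; t=cv2.resize(t,(500,300)); a[300:,:500]=t
cv2.imwrite('pics/c9.png',a)
E
```

```text
t 36.9 p [ 0.4632 -0.0534  0.1854] yaw 80.06 F [-0.7 -0.6  0.6] w 0.0871 0.0 tz [-1.e-03  7.e-04 -1.e+00]
dpos [0.0006, 0.0034, 0.1466] drot [-0.06, -0.03, 0.06]
```

View pics/c9.png

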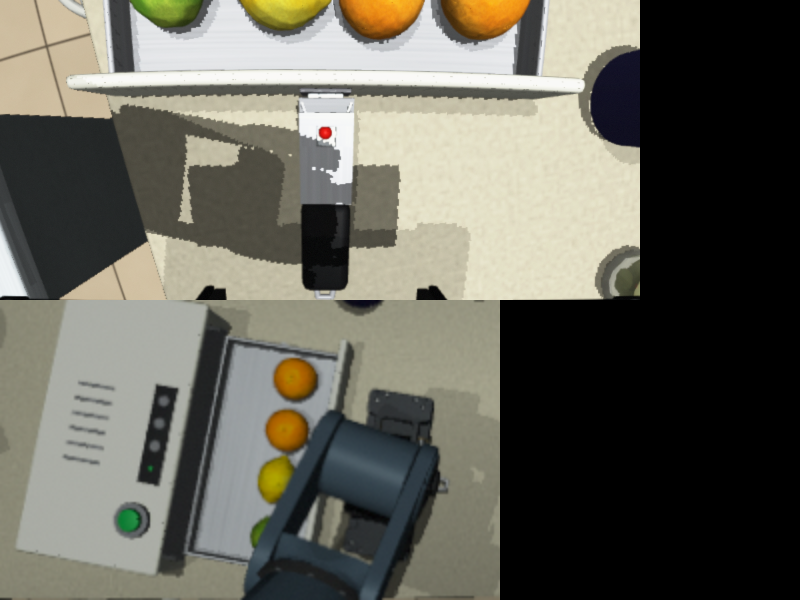

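All four fruits lie side by side on the tray floor, and the handle is fitted with the red button at (325,133). Next I regrasp it and push the tray home.

Emit:
arm_command --delta_rot '[[0,0,0],[0,0,0],[0,0,0],[0,0,0],[0,0,0],[0,0,0],[0,0,0],[0,0,0],[0,0,0],[0,0,0],[0,0,0],[0,0,0]]' --delta_pos '[[0,0.0034,0.02],[0,0.0034,0.055],[0,0.0034,0.09],[0,0.0034,0.12],[0,0.0034,0.14],[0,0.0034,0.1465],[0,0.0034,0.1465],[0,0.0034,0.1465],[0,0.0034,0.1465],[0,0.0034,0.1465],[0,0.0034,0.1465],[0,0.0034,0.1465]]' --gripper '[-1,-1,-1,-1,-1,-1,-1,0,0.5,1,1,1]' --grip_force 40

```text
time: 37.98
position: [0.4682, -0.0545, 0.041]
tool_rot: [0.766, 0.642, 0.001, 0.002]
ft_force: [0.1, -0.7, 0.7]
grip_width: 0.0617
grip_force: 0.0
```

Emit:
arm_command --delta_rot '[[0,0,0],[0,0,0],[0,0,0],[0,0,0],[0,0,0],[0,0,0],[0,0,0],[0,0,0],[0,0,0],[0,0,0],[0,0,0],[0,0,0]]' --delta_pos '[[0,0,0],[0,0,0],[0,0,0],[0.004,0,0],[0.012,0,0],[0.024,0,0],[0.038,0,0],[0.052,0,0],[0.066,0,0],[0.08,0,0],[0.092,0,0],[0.1,0,0]]' --gripper '[1,1,1,1,1,1,1,1,1,1,1,1]'

```text
time: 38.98
position: [0.4857, 0.045, 0.0402]
tool_rot: [0.766, 0.643, 0.001, 0.001]
ft_force: [0.3, -4.1, 0.7]
grip_width: 0.0376
grip_force: 39.9
```

```bash
python3 d.py 0.4974 0.121 0.0388 79.9
```

```text
t 39.0 p [0.4857 0.045  0.0402] yaw 79.98 F [ 0.3 -4.1  0.7] w 0.0376 39.91534000357497 tz [ 2.8e-03 -8.0e-04 -1.0e+00]
dpos [0.0769, -0.0017, 0.0014] drot [0.17, 0.02, 0.08]
```

Emit:
arm_command --delta_rot '[[0,0,0],[0,0,0],[0,0,0],[0,0,0],[0,0,0],[0,0,0],[0,0,0],[0,0,0],[0,0,0],[0,0,0]]' --delta_pos '[[0.01,-0.001,0.001],[0.02,-0.001,0.001],[0.03,-0.001,0.001],[0.04,-0.001,0.001],[0.05,-0.001,0.001],[0.058,-0.001,0.001],[0.064,-0.001,0.001],[0.069,-0.001,0.001],[0.073,-0.001,0.001],[0.073,-0.001,0.001]]' --gripper '[1,1,1,1,1,1,1,1,1,1]'

```text
time: 39.82
position: [0.4988, 0.1174, 0.0399]
tool_rot: [0.767, 0.642, 0.003, 0.002]
ft_force: [3.0, 2.1, 4.8]
grip_width: 0.0378
grip_force: 39.9
```

Emit:
arm_command --delta_rot '[[0,0,0],[0,0,0],[0,0,0]]' --delta_pos '[[0.002,0,0],[0.004,0,0],[0.004,0,0]]' --gripper '[1,1,1]'

```text
time: 40.07
position: [0.4994, 0.1207, 0.0399]
tool_rot: [0.767, 0.642, 0.002, 0.002]
ft_force: [2.2, -0.7, 5.3]
grip_width: 0.0377
grip_force: 39.9
```

```bash
python3 d.py 0.4974 0.121 0.0388 79.9
```

```text
t 40.1 p [0.4994 0.1207 0.0399] yaw 79.9 F [ 2.2 -0.7  5.3] w 0.0377 39.9252569280295 tz [ 5.8e-03  1.0e-04 -1.0e+00]
dpos [-0.0, -0.002, 0.0011] drot [0.33, -0.06, 0.0]
```

Emit:
arm_command --delta_rot '[[0,0,0],[0,0,0],[0,0,0]]' --delta_pos '[[0.002,-0.001,0.0005],[0.004,-0.001,0.0005],[0.004,-0.001,0.0005]]' --gripper '[1,1,1]'

```text
time: 40.32
position: [0.4993, 0.1216, 0.0399]
tool_rot: [0.766, 0.643, 0.001, 0.003]
ft_force: [1.1, -15.6, 10.6]
grip_width: 0.0375
grip_force: 39.9
```

Emit:
arm_command --delta_rot '[[0,0,0],[0,0,0],[0,0,0]]' --delta_pos '[[0.002,0,0],[0.003,0,0],[0.003,0,0]]' --gripper '[1,1,1]'

```text
time: 40.57
position: [0.4991, 0.1221, 0.0399]
tool_rot: [0.765, 0.644, -0.001, 0.004]
ft_force: [0.2, -26.6, 11.8]
grip_width: 0.0379
grip_force: 40.0
```

Emit:
arm_command --delta_rot '[[0,0,0],[0,0,0],[0,0,0],[0,0,0],[0,0,0],[0,0,0],[0,0,0],[0,0,0],[0,0,0],[0,0,0],[0,0,0],[0,0,0]]' --delta_pos '[[-0.003,0,0],[-0.006,0,0],[-0.006,0,0],[-0.006,0,0],[-0.006,0,0],[-0.006,0,0],[-0.006,0,0],[-0.006,0,-0.01],[-0.006,0,-0.03],[-0.006,0,-0.07],[-0.006,0,-0.11],[-0.006,0,-0.15]]' --gripper '[1,1,1,-0.2,-1,-1,-1,-1,-1,-1,-1,-1]'

```text
time: 41.57
position: [0.4955, 0.1215, 0.1902]
tool_rot: [0.766, 0.642, -0.0, -0.0]
ft_force: [1.3, -0.2, -0.6]
grip_width: 0.0846
grip_force: 0.0
```

Emit:
arm_command --delta_rot '[[0,0,0],[0,0,0],[0,0,0]]' --delta_pos '[[0,0,-0.02],[0,0,-0.03],[0,0,-0.03]]' --gripper '[-1,-1,-1]'

```text
time: 41.82
position: [0.498, 0.1217, 0.2221]
tool_rot: [0.766, 0.642, 0.003, 0.003]
ft_force: [0.8, 0.0, 0.3]
grip_width: 0.0865
grip_force: 0.0
```

```bash
python3 d.py 0.413 0.2955 0.23 80
python3 - <<'E'
from h import *
import pickle
c=cam('wrist'); pickle.dump(c,open('w10.pkl','wb')); a=c['pixels']; cv2.imwrite('pics/c10.png',a)
g=cv2.inRange(cv2.cvtColor(a,cv2.COLOR_BGR2HSV),np.array((50,120,50)),np.array((85,255,255)))
n,l,st,ce=cv2.connectedComponentsWithStats(g)
for i in range(1,n):
    if st[i,4]>200: print(ce[i],st[i],onz(c,*ce[i],.160))
E
```

```text
t 41.8 p [0.498  0.1217 0.2221] yaw 79.94 F [0.8 0.  0.3] w 0.0865 0.0 tz [ 8.7e-03  1.0e-04 -1.0e+00]
dpos [0.1563, -0.114, -0.0087] drot [0.49, -0.09, -0.06]
[104.1782364    6.01688555] [ 81   0  47  17 533] [0.40956885 0.28586115 0.16      ]
```

View pics/c10.png

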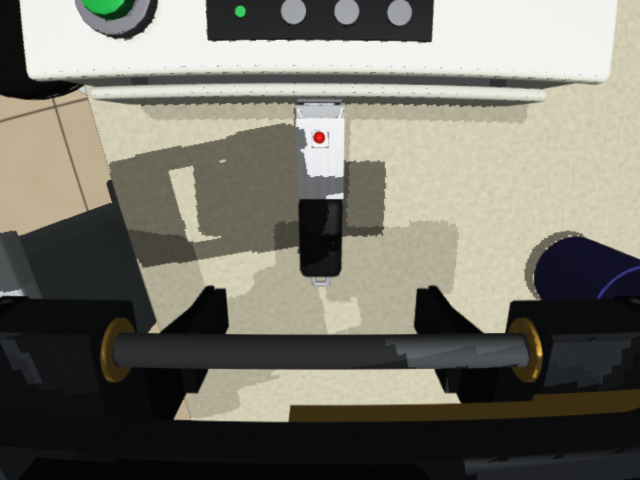

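The tray is home and the handle is still fitted, with the red button at (319,137); the start button is at the upper left. Next I press it with closed fingers.

Emit:
arm_command --delta_rot '[[0,0,0],[0,0,0],[0,0,0],[0,0,0],[0,0,0],[0,0,0],[0,0,0],[0,0,0],[0,0,0],[0,0,0]]' --delta_pos '[[0.015,-0.011,0],[0.04,-0.03,0],[0.07,-0.05,0],[0.1,-0.073,0],[0.13,-0.095,0],[0.15,-0.11,0],[0.156,-0.114,0],[0.156,-0.114,0],[0.156,-0.114,0],[0.156,-0.114,0]]' --gripper '[1,1,1,1,1,1,1,1,1,1]'

```text
time: 42.7
position: [0.4119, 0.2938, 0.2178]
tool_rot: [0.767, 0.642, -0.0, 0.001]
ft_force: [0.7, 0.4, 0.5]
grip_width: 0.028
grip_force: 0.0
```

```bash
python3 d.py 0.413 0.2955 0.154 80
```

```text
t 42.7 p [0.4119 0.2938 0.2178] yaw 79.87 F [0.7 0.4 0.5] w 0.028 0.0 tz [ 8.0e-04 -1.3e-03 -1.0e+00]
dpos [0.002, 0.0007, 0.0638] drot [0.06, 0.07, -0.13]
```

Emit:
arm_command --delta_rot '[[0,0,0],[0,0,0],[0,0,0],[0,0,0],[0,0,0],[0,0,0],[0,0,0],[0,0,0],[0,0,0],[0,0,0],[0,0,0],[0,0,0]]' --delta_pos '[[0.002,0.0007,0],[0.002,0.0007,0],[0.002,0.0007,0],[0.002,0.0007,0.01],[0.002,0.0007,0.025],[0.002,0.0007,0.04],[0.002,0.0007,0.05],[0.002,0.0007,0.055],[0.002,0.0007,0.058],[0.002,0.0007,0.061],[0.002,0.0007,0.0635],[0.002,0.0007,0.0635]]' --gripper '[1,1,1,1,1,1,1,1,1,1,1,1]'

```text
time: 43.7
position: [0.4123, 0.296, 0.1581]
tool_rot: [0.766, 0.643, 0.0, 0.001]
ft_force: [-6.4, -4.8, 20.7]
grip_width: 0.0005
grip_force: 10.5
```

Emit:
arm_command --delta_rot '[[0,0,0],[0,0,0],[0,0,0]]' --delta_pos '[[0,0,0.001],[0,0,0.002],[0,0,0.002]]' --gripper '[1,1,1]'

```text
time: 43.95
position: [0.4124, 0.296, 0.1578]
tool_rot: [0.766, 0.643, 0.001, 0.001]
ft_force: [-8.0, -6.4, 32.8]
grip_width: 0.0005
grip_force: 16.7
```

Emit:
arm_command --delta_rot '[[0,0,0],[0,0,0],[0,0,0],[0,0,0],[0,0,0],[0,0,0],[0,0,0],[0,0,0]]' --delta_pos '[[0,0,-0.01],[0,0,-0.03],[-0.02,0,-0.05],[-0.04,0,-0.06],[-0.05,0,-0.06],[-0.05,0,-0.06],[-0.05,0,-0.06],[-0.05,0,-0.06]]' --gripper '[1,1,1,1,1,1,1,1]'

```text
time: 44.62
position: [0.4039, 0.2478, 0.2123]
tool_rot: [0.767, 0.642, 0.0, 0.0]
ft_force: [0.3, -0.2, -0.4]
grip_width: 0.0004
grip_force: 0.0
```

```bash
python3 d.py
python3 - <<'E'
from h import *
def green(c):
    a=c['pixels'];g=cv2.inRange(cv2.cvtColor(a,cv2.COLOR_BGR2HSV),np.array((50,120,50)),np.array((85,255,255)))
    n,l,st,ce=cv2.connectedComponentsWithStats(g)
    for i in range(1,n):
        p=onz(c,*ce[i],.160)
        if st[i,4]>40 and abs(p[0]-.41)<.15 and abs(p[1]-.3)<.15: print(ce[i].round(1),st[i].tolist(),p.round(4),'diam',np.linalg.norm(onz(c,st[i,0],ce[i][1],.16)-onz(c,st[i,0]+st[i,2],ce[i][1],.16)).round(4))
c=cam('wrist'); green(c); cv2.imwrite('pics/c11.png',c['pixels'][:300])
s=cam('side');green(s)
E
```

```text
t 44.6 p [0.4039 0.2478 0.2123] yaw 79.9 F [ 0.3 -0.2 -0.4] w 0.0004 0.0 tz [ 0.0011  0.     -1.    ]
[320.3 187.8] [294, 161, 53, 54, 2184] [0.412  0.2952 0.16  ] diam 0.0293
[435.8 201.7] [431, 197, 11, 10, 81] [0.4746 0.2763 0.16  ] diam 0.0063
[283.1 311.9] [279, 309, 9, 7, 55] [0.4169 0.2951 0.16  ] diam 0.0179
```

View pics/c11.png

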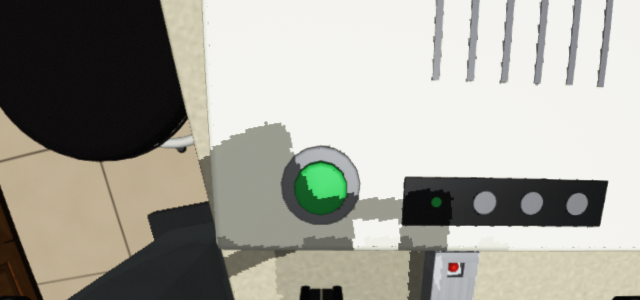

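The button is centred at (320,188), which is (0.412,0.295) in the world, so the first press was centred. The fingers stopped 2 mm down, so I need their footprint; I'll get it from the numbers only, since my picture allowance is used up.

Run:
```python
from h import *
c=cam('wrist');o=status.get_obs();Rm=R.from_quat(o['tool_rot']);
for q in [(0,0,0),(.0095,.015,0),(.0095,-.015,0),(.0095,.009,0),(.0095,-.009,0),(.0095,.015,-.02),(.0095,.009,-.02),(-.0095,.015,0)]: print(q,proj(c,Rm.apply(q)+o['position']).round(1))
g=c['pixels'].max(2)
for v in range(282,330,4):
    w=np.nonzero(g[v,250:390]<60)[0]; print(v,(250+w.min(),250+w.max(),len(w)) if len(w) else None)
# ring extents at rows/cols through button centre
a=c['pixels']; print([a[188,u].tolist() for u in range(272,300,3)]); print([a[188,u].tolist() for u in range(342,368,3)])
```

```text
(0, 0, 0) [321.  308.8]
(0.0095, 0.015, 0) [354.2 289.6]
(0.0095, -0.015, 0) [287.7 289.6]
(0.0095, 0.009, 0) [340.9 289.6]
(0.0095, -0.009, 0) [301.  289.6]
(0.0095, 0.015, -0.02) [358.3 309.1]
(0.0095, 0.009, -0.02) [343.4 309.1]
(-0.0095, 0.015, 0) [353.2 327.2]
282 None
286 (np.int64(303), np.int64(339), 12)
290 (np.int64(301), np.int64(341), 39)
294 (np.int64(301), np.int64(341), 39)
298 (np.int64(300), np.int64(342), 41)
302 (np.int64(250), np.int64(389), 138)
306 (np.int64(250), np.int64(389), 138)
310 (np.int64(250), np.int64(389), 138)
314 (np.int64(250), np.int64(389), 138)
318 (np.int64(250), np.int64(389), 138)
322 (np.int64(250), np.int64(389), 137)
326 (np.int64(250), np.int64(389), 131)
[[143, 155, 154], [143, 155, 153], [143, 154, 153], [110, 118, 117], [70, 67, 66], [70, 68, 67], [71, 68, 68], [67, 66, 64], [35, 84, 19], [38, 92, 21]]
[[114, 217, 75], [81, 182, 46], [166, 165, 158], [179, 176, 173], [178, 175, 174], [174, 169, 168], [204, 216, 215], [240, 244, 244], [241, 244, 245]]
```

```bash
python3 d.py 0.412 0.2953 0.168 80
```

```text
t 44.8 p [0.4038 0.248  0.2122] yaw 79.95 F [1.1 0.4 0.3] w 0.0006 0.0 tz [ 6.e-04 -4.e-04 -1.e+00]
dpos [0.048, -0.0002, 0.0441] drot [0.04, 0.02, -0.05]
```

Emit:
arm_command --delta_rot '[[0,0,0],[0,0,0],[0,0,0],[0,0,0],[0,0,0],[0,0,0],[0,0,0],[0,0,0]]' --delta_pos '[[0.02,0,0],[0.04,0,0.01],[0.048,0,0.025],[0.048,0,0.038],[0.048,0,0.044],[0.048,0,0.044],[0.048,0,0.044],[0.048,0,0.044]]' --gripper '[1,1,1,1,1,1,1,1]'

```text
time: 45.43
position: [0.4127, 0.2948, 0.1693]
tool_rot: [0.767, 0.642, 0.001, 0.001]
ft_force: [0.0, -0.0, 1.2]
grip_width: 0.0004
grip_force: 0.0
```

Emit:
arm_command --delta_rot '[[0,0,0],[0,0,0],[0,0,0]]' --delta_pos '[[0,0,0.003],[0,0,0.003],[0,0,0.003]]' --gripper '[1,1,1]'

```text
time: 45.68
position: [0.4125, 0.2946, 0.1662]
tool_rot: [0.767, 0.642, 0.001, 0.001]
ft_force: [0.8, -0.4, -0.5]
grip_width: 0.0003
grip_force: 0.0
```

Emit:
arm_command --delta_rot '[[0,0,0],[0,0,0],[0,0,0]]' --delta_pos '[[0,0,0.002],[0,0,0.002],[0,0,0.002]]' --gripper '[1,1,1]'

```text
time: 45.93
position: [0.4127, 0.2947, 0.1641]
tool_rot: [0.767, 0.642, 0.001, 0.001]
ft_force: [1.3, 0.3, 1.8]
grip_width: 0.0004
grip_force: 0.6
```

Emit:
arm_command --delta_rot '[[0,0,0],[0,0,0],[0,0,0]]' --delta_pos '[[0,0,0.002],[0,0,0.002],[0,0,0.002]]' --gripper '[1,1,1]'

```text
time: 46.18
position: [0.4126, 0.2948, 0.162]
tool_rot: [0.766, 0.642, 0.001, 0.001]
ft_force: [0.3, -0.6, 3.1]
grip_width: 0.0005
grip_force: 1.1
```

Emit:
arm_command --delta_rot '[[0,0,0],[0,0,0],[0,0,0]]' --delta_pos '[[0,0,0.002],[0,0,0.002],[0,0,0.002]]' --gripper '[1,1,1]'

```text
time: 46.43
position: [0.4127, 0.2948, 0.16]
tool_rot: [0.766, 0.642, 0.001, 0.001]
ft_force: [0.3, -0.7, 3.1]
grip_width: 0.0001
grip_force: 1.5
```

The force starts at about 0.1645 m, so 0.158 m is fully pressed and the first press did go home. I finish this press too, then lift clear.

Emit:
arm_command --delta_rot '[[0,0,0],[0,0,0],[0,0,0],[0,0,0]]' --delta_pos '[[0,0,0.002],[0,0,0.0025],[0,0,0.0025],[0,0,0.0025]]' --gripper '[1,1,1,1]'

```text
time: 46.77
position: [0.4127, 0.2948, 0.1583]
tool_rot: [0.766, 0.642, 0.001, 0.001]
ft_force: [-0.1, -1.8, 9.2]
grip_width: 0.0001
grip_force: 4.7
```

Emit:
arm_command --delta_rot '[[0,0,0],[0,0,0],[0,0,0],[0,0,0],[0,0,0],[0,0,0],[0,0,0],[0,0,0],[0,0,0],[0,0,0],[0,0,0]]' --delta_pos '[[0,0,-0.01],[0,0,-0.03],[0,0,-0.06],[-0.02,0.01,-0.09],[-0.05,0.03,-0.1],[-0.085,0.05,-0.1],[-0.12,0.07,-0.1],[-0.15,0.08,-0.1],[-0.17,0.085,-0.1],[-0.17,0.085,-0.1],[-0.17,0.085,-0.1]]' --gripper '[1,1,1,1,1,1,1,1,1,1,1]'

```text
time: 47.68
position: [0.4655, 0.1119, 0.2569]
tool_rot: [0.767, 0.641, 0.0, -0.0]
ft_force: [-0.1, 0.5, 0.6]
grip_width: 0.0008
grip_force: 0.0
```

```bash
python3 d.py
python3 - <<'E'
from h import *
import pickle
def red(c):
    h=cv2.cvtColor(c['pixels'],cv2.COLOR_BGR2HSV)
    m=cv2.inRange(h,np.array((0,150,90)),np.array((6,255,255)));n,l,st,ce=cv2.connectedComponentsWithStats(m)
    for i in range(1,n):
        p=onz(c,*ce[i],.0635)
        if st[i,4]>30 and .4<p[0]<.6 and 0<p[1]<.3: print('red',ce[i].round(1),st[i,4],p.round(4))
c=cam('wrist'); pickle.dump(c,open('w12.pkl','wb')); red(c)
red(pickle.load(open('w10.pkl','rb')))
# panel top edges along image column near the handle, at the roof edge
o=c['pixels'].min(2); print(c['pose'][:3,3].round(3))
xs=np.array([np.cos(np.radians(79.9)),np.sin(np.radians(79.9))])
for u in (200,450): 
    for v in range(0,260,1):
        if abs(int(o[v+2,u])-int(o[v-2,u] if v>1 else o[v,u]))>45: print(u,v,o[v,u],'s@.083',(onz(c,u,v,.083)[:2]@xs).round(4),'s@.142',(onz(c,u,v,.142)[:2]@xs).round(4))
E
```

```text
t 47.7 p [0.4655 0.1119 0.2569] yaw 79.75 F [-0.1  0.5  0.6] w 0.0008 0.0 tz [-4.e-04  5.e-04 -1.e+00]
red [354.5 118.8] 79 [0.5103 0.1946 0.0635]
red [318.8 137.1] 92 [0.5106 0.1948 0.0635]
[0.479 0.189 0.418]
200 2 121 s@.083 0.3718 s@.142 0.3539
200 14 147 s@.083 0.3629 s@.142 0.3465
200 15 138 s@.083 0.3621 s@.142 0.3459
200 16 80 s@.083 0.3614 s@.142 0.3453
200 17 45 s@.083 0.3606 s@.142 0.3446
200 18 35 s@.083 0.3599 s@.142 0.344
200 21 33 s@.083 0.3576 s@.142 0.3422
200 22 54 s@.083 0.3569 s@.142 0.3415
200 23 105 s@.083 0.3561 s@.142 0.3409
200 24 143 s@.083 0.3554 s@.142 0.3403
200 25 219 s@.083 0.3546 s@.142 0.3397
200 26 228 s@.083 0.3539 s@.142 0.3391
200 54 218 s@.083 0.3326 s@.142 0.3215
200 55 203 s@.083 0.3318 s@.142 0.3209
200 56 152 s@.083 0.331 s@.142 0.3203
200 57 125 s@.083 0.3303 s@.142 0.3196
200 58 110 s@.083 0.3295 s@.142 0.319
200 59 83 s@.083 0.3287 s@.142 0.3184
200 68 77 s@.083 0.3218 s@.142 0.3126
200 69 109 s@.083 0.321 s@.142 0.312
200 70 161 s@.083 0.3202 s@.142 0.3114
200 71 192 s@.083 0.3195 s@.142 0.3107
200 72 208 s@.083 0.3187 s@.142 0.3101
200 7
[... 1274 characters left out ...]
142 0.3199
450 57 163 s@.083 0.3298 s@.142 0.3192
450 58 126 s@.083 0.329 s@.142 0.3186
450 59 99 s@.083 0.3283 s@.142 0.318
450 60 78 s@.083 0.3275 s@.142 0.3173
450 68 70 s@.083 0.3213 s@.142 0.3122
450 69 86 s@.083 0.3205 s@.142 0.3116
450 70 146 s@.083 0.3198 s@.142 0.311
450 71 199 s@.083 0.319 s@.142 0.3103
450 72 211 s@.083 0.3182 s@.142 0.3097
450 78 209 s@.083 0.3135 s@.142 0.3058
450 79 196 s@.083 0.3127 s@.142 0.3052
450 80 178 s@.083 0.312 s@.142 0.3045
450 81 104 s@.083 0.3112 s@.142 0.3039
450 82 82 s@.083 0.3104 s@.142 0.3032
450 90 66 s@.083 0.3041 s@.142 0.2981
450 91 77 s@.083 0.3033 s@.142 0.2974
450 92 127 s@.083 0.3025 s@.142 0.2968
450 93 148 s@.083 0.3017 s@.142 0.2961
```

```bash
python3 -c "
from rig import robot; print(robot.hand_in())"
```

```text
the job is handed in; nothing more can be done
None
```

I've handed the job in, though the hand-in gave no verdict: by the camera and force readings the handle is fitted, all four fruits are on the tray floor, the tray is home and the start button was fully pressed, but the catch is only inferred from the forces, and I viewed 15 pictures against the limit of 14.

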